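# Gather the hub rings on the carrying rod and put it away in the bolted rack

## Robot

A 7-joint arm with a two-finger parallel gripper is mounted at the origin on the work surface. World frame = base frame: x ahead of the robot, y to its left, z up, the work surface at z = 0. Lengths are in m, angles in rad, forces in N, time in s.
With the tool pointing down it reaches from about 0.4 to 0.85 m from the base axis. Payload 4.5 kg.
Tool frame: the origin (TCP) lies at the very end of the fingers, on their centre line; the grasp point (between the pads) lies 19 mm behind it; z points along the fingers, y is the line along which they close (so a half turn about z gives the same grasp; the last joint's range is limited). The gripper opens to 88 mm and grips with 3 to 60 N. Pads are 18 mm wide; open, the fingers measure 123 mm over their backs; the gripper's body (75 mm by 187 mm) begins 45 mm behind the grasp point.
Start: joints at [1.16, 0.689, -0.195, 1.565, 0.157, 0.902, -0.215], TCP at [0.269, -0.564, 0.239] pointing down, gripper open.
Joint ranges: [-3.01, 3.01], [-0.46, 2.08], [-1.47, 1.51], [0.13, 2.56], [-1, 4.14], [0.04, 2.09], [-2.66, 2.66]. Speed limits (rad/s): [2.57, 2.57, 3.14, 3.14, 3.14, 3.14, 3.14].

## Interface

Orientations are given as a unit quaternion [x, y, z, w].
In Python, from plant import r gives the robot as it stands. The module is installed in compiled form; this text tells all that it offers.
- The arm moves only by the tool step_arm, never from a script. Its argument "increments" is a list of rows, each a list of 2 entries, a list of its own where there are three numbers: the shift along the world's x, y, z in cm, then the turn, a rotation vector about the world's x, y, z in degrees. A call has exactly 10 rows; each row shifts and turns the commanded pose from where the row before left it; what a row does not reach is not made up. A row lasts 1/10 s, in which the tool goes at most 50 mm and 8.59 degrees, less where a joint would pass 70% of its speed; a pose out of reach is approached as far as the arm can. A call is refused whole if a number of a shift passes 5 or a number of a turn 8.59, either way. A call with a gripper value outside its range is refused whole. "fingers" is the opening, from 0 (shut) to 1 (fully open), set as the call begins (left out, the last holds). The fingers move at their own pace and stop on an object; "grip_force" is the grip in N (left out, the last holds). Time passes only in rows, so rows that do not move let the fingers close, or fill a call up. It gives the time, the measured TCP pose, the force, the opening and the grip force at its end, in the units of the state.
- r.get_state(): the state, without advancing time (a new reading comes with each control period).
- r.snapshot(name): name is "scene" or "top" or "wrist"; returns (picture, depth): 400x640x3 uint8, red, green, blue; 400x640 float32, m along the optical axis (not along the pixel's ray), 0 where there is no reading.
- r.calibration(name): a dict with "fov_y" (degrees; the focal length in pixels is half the picture's height over the tangent of half this angle, whatever the lens; pixels are square), "cx", "cy" (the principal point, pixels), "R" (3x3) and "t" (3): a world point X has camera coordinates R X + t. Camera axes: x right, y down, z forward; pixel columns grow to the right and rows downward; lengths in m; the calibration is good to about 2 mm. The wrist camera is an equidistant fisheye: a pixel r from the principal point sees the ray r / f radians off the axis. A picture is of the moment at which its call begins: read the wrist's pose just before it. calibration takes no time and is no camera call; for the wrist camera it gives the pose at the moment of the call.
- r.finish_job(): hands the job in; it is judged then, once.
The state is a dict: "clock": time; "q": joint angles; "qd": joint speeds; "joint_torque": joint torques, N m; "tool_pos": TCP position; "eef_rot": TCP orientation; "contact_force": force on the tool from outside, world axes, zero at the start; "moment": the same for the moment, N m; "opening": opening from 0.0 (shut) to 1.0 (fully open); "finger_force": force on a finger pad.
Only numpy, scipy, OpenCV 4.12 (cv2) and the standard library are available. Lean on these libraries where they do the work, as an engineer would, in place of code of your own. Each camera call takes 0.05 s, during which the arm holds its last target. There are 200 camera calls.

## Task

Pull up the drop bolt of the storage rack, thread the carrying rod through all the hub rings standing on the two drying stands and lift them off so that all of them hang together on the rod. Then bring the loaded rod in under the rack's deck from the open front, let it down into the pockets of both cheeks with the grip outside the cheek that is nearer the middle of the bench and all rings between the cheeks, let go, and push the bolt fully down again. Leave the other things on the bench where they are.

Things in the scene. Friction and masses are not known exactly. Their poses are not given: they have to be found in the camera images.
- rod: Carrying rod, about 200 g, centre of mass about 90 mm ahead of the grip's middle. Origin: middle of its square black grip (80 x 24 x 24 mm); x runs along the rod to the tip: a steel prong 12 mm thick from x = 40 mm, ending in a 24 mm ball centred at x = 274 mm (rod ends at 286 mm). Starts lying flat on the bench on grip and ball, axis 12 mm up. Rings load the prong: hold the grip firmly to keep it level.
- rod_near (a point): point on the rod's axis at x = 68 mm, which lies in the rack's near (handle-side) cheek when the rod is put away
- rod_far (a point): point on the rod's axis at x = 246 mm, which lies in the rack's far cheek when the rod is put away
- stand_a: Fixed drying stand nearer the robot. Origin: centre of its underside; y = direction of the rings' axes. Three slots 14 mm wide at y = -26, 0, +26 mm in a head 66 mm (x) by 82 mm (y); divider tops 89 mm up. A ring in a slot has its centre at x = 0, 110 mm up, and is clear of the slot once lifted 20 mm. Foot 120 x 110 x 10 mm. Above the dividers the way along y is open from both ends.
- stand_b: Fixed drying stand farther from the robot, the same as stand_a.
- rack: Fixed storage rack: two upright 8 mm steel cheeks at y = +89 and -89 mm under an overhanging deck (x = -54 to 28, y = -97 to 97 mm, underside 150, top 158 mm up). Origin: centre of underside (foot 10 mm thick); its open front faces -x. Each cheek has an L-shaped slot: mouth facing -x at x = -45 mm, between a ledge 108 mm and a ceiling 134 mm up, then at x = -9 to 9 mm a pocket going down to 92 mm.
- pocket_near (a point): middle of the pocket in the handle-side cheek (rack y = +89 mm), 98 mm up: where the rod's axis (rod_near) lies when put away. The prong then points to the rack's -y, the grip's middle is outside at rack y = +157 mm.
- pocket_far (a point): the same in the other cheek (rack y = -89 mm), where rod_far lies when the rod is put away
- bolt (a joint): Drop bolt of the rack, in m: 0 = fully down (its 10 mm pin at x = -44, y = 0 mm of the rack bars the way in and out, its end 94 mm above the bench), 0.060 = fully raised (pin's end 154 mm up, clear of the rod and rings that enter). Slides straight up and down; friction of about 3 N holds it where it is left.
- bolt_knob (a point): centre of the top of the bolt's upright round knob (26 mm in diameter, 26 mm tall below this point), which stands above the deck; with the bolt down the top is 199 mm above the bench and the knob's underside 15 mm above the deck
- ring1: Aluminium hub ring, 72 mm outside, 46 mm hole, 12 mm thick, about 30 g; origin at its centre, y axis = axis of the hole. Starts upright in slot 1 of stand_a (slot y = -26 mm), or is absent (None).
- ring2: Aluminium hub ring, 72 mm outside, 46 mm hole, 12 mm thick, about 30 g; origin at its centre, y axis = axis of the hole. Starts upright in slot 2 of stand_a (slot y = +0 mm), or is absent (None).
- ring3: Aluminium hub ring, 72 mm outside, 46 mm hole, 12 mm thick, about 30 g; origin at its centre, y axis = axis of the hole. Starts upright in slot 3 of stand_a (slot y = +26 mm), or is absent (None).
- ring4: Aluminium hub ring, 72 mm outside, 46 mm hole, 12 mm thick, about 30 g; origin at its centre, y axis = axis of the hole. Starts upright in slot 1 of stand_b (slot y = -26 mm), or is absent (None).
- ring5: Aluminium hub ring, 72 mm outside, 46 mm hole, 12 mm thick, about 30 g; origin at its centre, y axis = axis of the hole. Starts upright in slot 2 of stand_b (slot y = +0 mm), or is absent (None).
- ring6: Aluminium hub ring, 72 mm outside, 46 mm hole, 12 mm thick, about 30 g; origin at its centre, y axis = axis of the hole. Starts upright in slot 3 of stand_b (slot y = +26 mm), or is absent (None).
- spray: Bystander, leave alone: spray bottle 170 mm tall, 56 mm wide; origin at its underside.
- paste_tin: Bystander, leave alone: tin 60 mm tall, 70 mm wide; origin at its underside.
- hammer: Bystander, leave alone: hammer; origin at its underside.
- screwdriver: Bystander, leave alone: screwdriver; origin at its underside.
- weight_box: Bystander, leave alone: small carton 90 x 60 x 35 mm; origin at its underside.
- cup: Bystander, leave alone: white mug 90 mm tall, 76 mm wide; origin at its underside.
Mind the look-alikes: they are no part of the job. Leave any purple look-alike of the ring4 alone.

How it is judged:
By the outcome, as a careful person would: the job done as asked, in the order asked, and still so for the second after the job is handed in, with the robot touching nothing.
Of ring1, ring2, ring3, ring4, ring5, ring6 only 3 to 6 are there at a start; the rules pass over those that are not, and their reading is None.
At some moment in a run one of rod may be knocked a few centimetres aside while the robot is not near it.
It also fails if it takes over 176 s, if anything falls off the work surface, if the arm or the gripper's body presses on something with over 40 N, if the wrist force passes 120 N, or if a joint passes its speed limit or range.

## Working session

There is one attempt and no reset: what is moved stays moved. The work goes in short steps, Python scripts to look and compute and a tool call to move; the robot and the scene stay as the last step left them, time stands still between calls to the robot, and variables do not carry over. Pictures are saved under pics/ and viewed, at most 14 in all, crops included, and the job is handed in when it is done.

Besides the shell and the picture viewer there is one more tool, called as a command line: name --argument value ..., lists and objects as JSON in quotes. step_arm: Moves the arm, as the interface text tells. Its arguments: {"type":"object","properties":{"increments":{"type":"array","items":{"type":"array"}},"fingers":{"type":"number"},"grip_force":{"type":"number"}},"required":["increments"]}

```bash
mkdir -p pics; cat > h.py <<'E'
import numpy as np, cv2
from plant import r
def cal(n):
    c=r.calibration(n); c['f']=200/np.tan(np.radians(c['fov_y'])/2); c['R']=np.array(c['R']);c['t']=np.array(c['t']); return c
def world(c,d,u,v,z=None):
    ray=np.array([(u-c['cx'])/c['f'],(v-c['cy'])/c['f'],1.])
    if z is None: return c['R'].T@(ray*d[int(v),int(u)]-c['t'])
    o=-c['R'].T@c['t']; w=c['R'].T@ray
    return o+w*(z-o[2])/w[2]
def cloud(c,d):
    v,u=np.mgrid[0:400,0:640]
    p=np.stack([(u-c['cx'])/c['f']*d,(v-c['cy'])/c['f']*d,d],-1)-c['t']
    return p@c['R']
def snap(n,tag):
    im,d=r.snapshot(n); c=cal(n); np.savez(f'pics/{tag}.npz',im=im,d=d,**c)
    cv2.imwrite(f'pics/{tag}.png',im[:,:,::-1]); return im,d,c
E
python3 - <<'E'
from h import *
for n in('top','scene'):
    im,d,c=snap(n,n+'0'); print(n,c['fov_y'],-c['R'].T@c['t'],c['R'])
s=r.get_state();print(s['tool_pos'],s['eef_rot'],s['clock'])
E
```

```text
top 54.98491757751884 [ 0.40438867 -0.01810921  1.32728358] [[-0.01530537 -0.99987229  0.00459839]
 [-0.99448625  0.01474544 -0.10382523]
 [ 0.10374416 -0.00616212 -0.99458493]]
scene 48.88529995548875 [1.52588182 0.49792136 0.88483864] [[-0.47769291  0.87843507  0.01270058]
 [ 0.48022302  0.27319638 -0.8335164 ]
 [-0.73565979 -0.39206577 -0.55234871]]
[ 0.26862525 -0.5637278   0.23802627] [ 9.75367405e-01  2.20585165e-01 -2.40692038e-04 -7.43798361e-04] 0.1
```

View pics/top0.png

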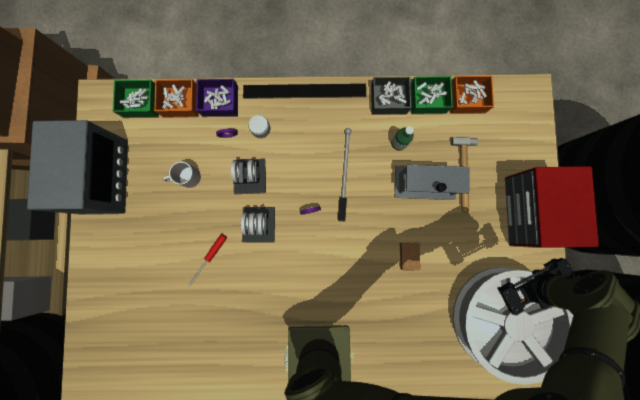

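View pics/scene0.png

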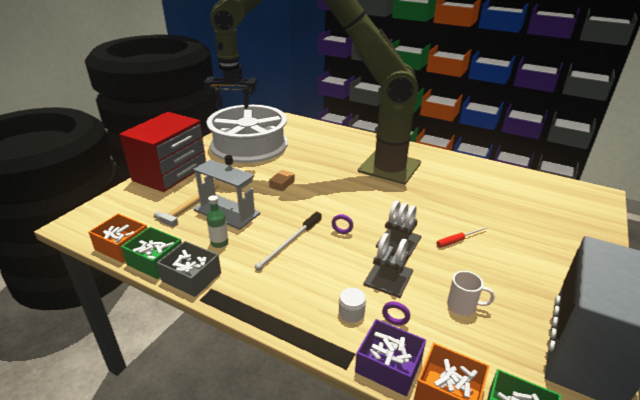

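```bash
python3 - <<'E'
from h import *
t=cv2.imread('pics/top0.png')
a=cv2.resize(t[145:250,215:285],None,fx=5.6,fy=5.6,interpolation=3)
b=cv2.resize(t[145:250,385:485],None,fx=4,fy=4,interpolation=3)[:560]
b=cv2.copyMakeBorder(b,0,588-b.shape[0],0,0,0)
cv2.imwrite('pics/c1.png',np.hstack([a,b]))
z=np.load('pics/top0.npz');c=dict(z);d=z['d']
P=cloud(c,d)
def show(n,u0,u1,v0,v1,zlo,zhi):
    q=P[v0:v1,u0:u1].reshape(-1,3);q=q[(q[:,2]>zlo)&(q[:,2]<zhi)]
    rc=cv2.minAreaRect((q[:,:2]*1000).astype(np.float32)); print(n,len(q),q.mean(0).round(4),q[:,2].max().round(3),rc)
show('deck',385,485,150,215,.145,.17)
show('knob',385,485,150,215,.185,.22)
show('A foot',235,285,198,250,.005,.02)
show('B foot',220,275,150,200,.005,.02)
show('A rings',235,285,198,250,.115,.16)
show('B rings',220,275,150,200,.115,.16)
show('A head',235,285,198,250,.08,.095)
show('B head',220,275,150,200,.08,.095)
for u,v in((348,131),(347,165),(345,198),(341,219)): print(world(c,d,u,v),world(c,d,u,v,.012))
E
```

```text
deck 1601 [ 0.5739 -0.3738  0.1573] 0.164 ((573.14013671875, -374.90948486328125), (195.7943572998047, 83.1988754272461), 87.3419418334961)
knob 68 [ 0.5416 -0.371   0.1982] 0.206 ((541.8452758789062, -371.43194580078125), (24.60649299621582, 22.723793029785156), 48.778961181640625)
A foot 593 [0.4406 0.1932 0.0097] 0.017 ((450.15008544921875, 198.12521362304688), (171.15342712402344, 168.5479736328125), 0.6140104532241821)
B foot 578 [0.6009 0.2238 0.0096] 0.019 ((617.892333984375, 241.96469116210938), (171.37594604492188, 188.31138610839844), 0.44119277596473694)
A rings 295 [0.4444 0.2023 0.1371] 0.15 ((444.94122314453125, 202.83314514160156), (63.58313751220703, 65.77628326416016), 89.09257507324219)
B rings 193 [0.6101 0.2344 0.1365] 0.148 ((611.7444458007812, 234.50933837890625), (66.98725128173828, 64.36212921142578), 2.489405393600464)
A head 203 [0.4432 0.1967 0.0882] 0.095 ((444.3807678222656, 196.9813995361328), (69.80487060546875, 64.56909942626953), 89.14017486572266)
B head 241 [0.6114 0.2323 0.0875] 0.095 ((612.9358520507812, 233.6878204345703), (67.63668060302734, 78.29523468017578), 0.08203662186861038)
[ 0.76451421 -0.11099584  0.01995119] [ 0.7667045  -0.11156077  0.012     ]
[ 0.64782415 -0.10612679  0.00225226] [ 0.64603329 -0.10547928  0.012     ]
[ 0.52973377 -0.09530357  0.02615167] [ 0.53109708 -0.09614316  0.012     ]
[ 0.45854176 -0.08024531  0.02698569] [ 0.45916586 -0.08096141  0.012     ]
```

View pics/c1.png

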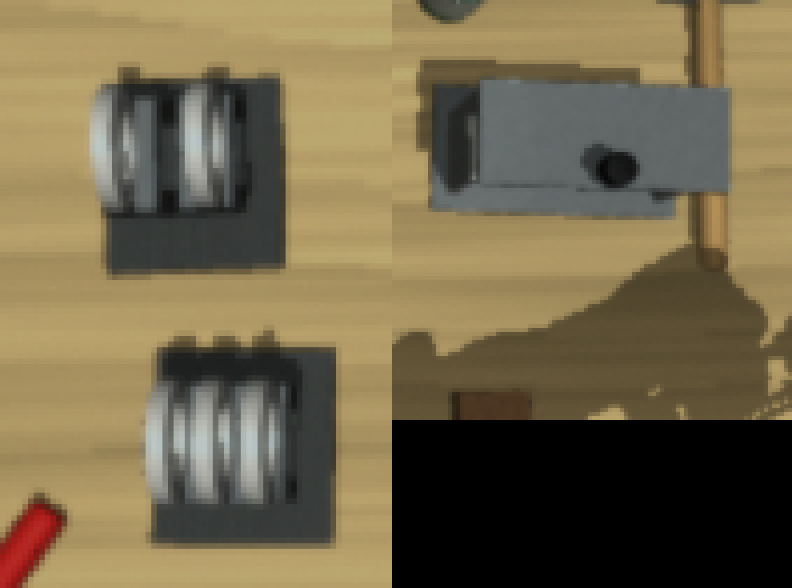

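```bash
python3 - <<'E'
from h import *
z=np.load('pics/top0.npz');c=dict(z);d=z['d'];im=z['im'].astype(int)
P=cloud(c,d); dark=(im.max(2)<95)&(im.max(2)-im.min(2)<18)
def show(n,u0,u1,v0,v1,zlo,zhi,m):
    s=np.s_[v0:v1,u0:u1]
    M=(m&(P[...,2]>zlo)&(P[...,2]<zhi))[s].astype(np.uint8)
    k,l,st,_=cv2.connectedComponentsWithStats(M); M=l==1+st[1:,4].argmax()
    q=P[s][M]; rc=cv2.minAreaRect((q[:,:2]*1000).astype(np.float32)); print(n,len(q),np.percentile(q,[1,50,99],axis=0).round(3).tolist(),np.round(rc[0],1),np.round(rc[1],1),round(rc[2],2))
one=dark|True
show('A foot',235,285,198,250,.002,.02,dark)
show('B foot',220,275,150,200,.002,.02,dark)
show('mug',155,205,150,195,.07,.11,one)
show('microwave',20,140,110,225,.05,.4,one)
show('tin',245,272,112,142,.05,.08,one)
show('spray',385,420,115,155,.03,.2,one)
for n,b,col in(('A',(235,285,198,250),8),('B',(220,275,150,200),8)):
    s=np.s_[b[2]:b[3],b[0]:b[1]]; q=P[s]; br=(im[s].min(2)>110)&(q[...,2]>.12)
    k,l,st,_=cv2.connectedComponentsWithStats(br.astype(np.uint8))
    for i in range(1,k):
        if st[i,4]>15: w=q[l==i]; t=w[w[:,2]>.14]; print(n,len(w),w.mean(0).round(4),np.ptp(w,0).round(3),len(t),t.mean(0).round(4))
# scene cam for stand rings
z=np.load('pics/scene0.npz');c=dict(z);P=cloud(c,z['d']);im=z['im'].astype(int)
s=np.s_[195:300,360:430]
q=P[s];
for n,xl,xh in(('A',.38,.51),('B',.55,.68)):
    w=q[(q[...,2]>.11)&(q[...,2]<.16)&(q[...,0]>xl)&(q[...,0]<xh)]
    print(n,len(w),np.percentile(w,[2,50,98],axis=0).round(3).tolist()); print(np.histogram(w[:,1],bins=np.arange(.15,.29,.006)))
t=cv2.imread('pics/scene0.png'); cv2.imwrite('pics/c2.png',cv2.resize(t[190:310,340:500],None,fx=4.9,fy=4.9,interpolation=3))
E
```

```text
A foot 522 [[0.388, 0.148, 0.004], [0.439, 0.183, 0.01], [0.502, 0.254, 0.016]] [446.8 202.2] [107.7 116.7] 88.78
B foot 463 [[0.557, 0.181, 0.004], [0.581, 0.207, 0.01], [0.672, 0.284, 0.017]] [614.1 234. ] [117.7 107.5] 1.51
mug 201 [[0.577, 0.405, 0.07], [0.61, 0.453, 0.085], [0.65, 0.503, 0.095]] [616.9 450.1] [92.1 73.8] 69.33
microwave 8088 [[0.489, 0.653, 0.057], [0.612, 0.694, 0.238], [0.745, 0.816, 0.245]] [619.7 736.1] [173.2 261.3] 89.79
tin 296 [[0.75, 0.166, 0.05], [0.78, 0.196, 0.059], [0.812, 0.226, 0.065]] [780.4 196.4] [64.7 64.2] 18.75
spray 350 [[0.696, -0.31, 0.034], [0.714, -0.28, 0.113], [0.746, -0.261, 0.173]] [ 719.4 -284.7] [55. 45.] 49.57
A 74 [0.443  0.2286 0.1403] [0.056 0.012 0.021] 43 [0.4473 0.2284 0.1434]
A 74 [0.4431 0.2035 0.1404] [0.059 0.012 0.022] 47 [0.4444 0.2033 0.1439]
A 75 [0.4426 0.1763 0.1404] [0.056 0.011 0.023] 45 [0.445  0.1761 0.1436]
B 73 [0.6096 0.2604 0.14  ] [0.061 0.012 0.023] 45 [0.6114 0.2599 0.1436]
B 68 [0.61   0.2082 0.1399] [0.057 0.012 0.02 ] 34 [0.6133 0.2079 0.1438]
A 314 [[0.418, 0.173, 0.111], [0.463, 0.206, 0.133], [0.482, 0.236, 0.147]]
(array([ 0,  0,  0, 12, 44, 49,  0,  4, 35, 58,  9,  0, 25, 44, 34,  0,  0,
        0,  0,  0,  0,  0,  0]), array([0.15 , 0.156, 0.162, 0.168, 0.174, 0.18 , 0.186, 0.192, 0.198,
       0.204, 0.21 , 0.216, 0.222, 0.228, 0.234, 0.24 , 0.246, 0.252,
       0.258, 0.264, 0.27 , 0.276, 0.282, 0.288]))
B 251 [[0.589, 0.205, 0.111], [0.631, 0.217, 0.135], [0.65, 0.268, 0.146]]
(array([ 0,  0,  0,  0,  0,  0,  0,  0,  3, 43, 74,  6,  0,  0,  0,  0,  0,
       15, 54, 56,  0,  0,  0]), array([0.15 , 0.156, 0.162, 0.168, 0.174, 0.18 , 0.186, 0.192, 0.198,
       0.204, 0.21 , 0.216, 0.222, 0.228, 0.234, 0.24 , 0.246, 0.252,
       0.258, 0.264, 0.27 , 0.276, 0.282, 0.288]))
```

View pics/c2.png

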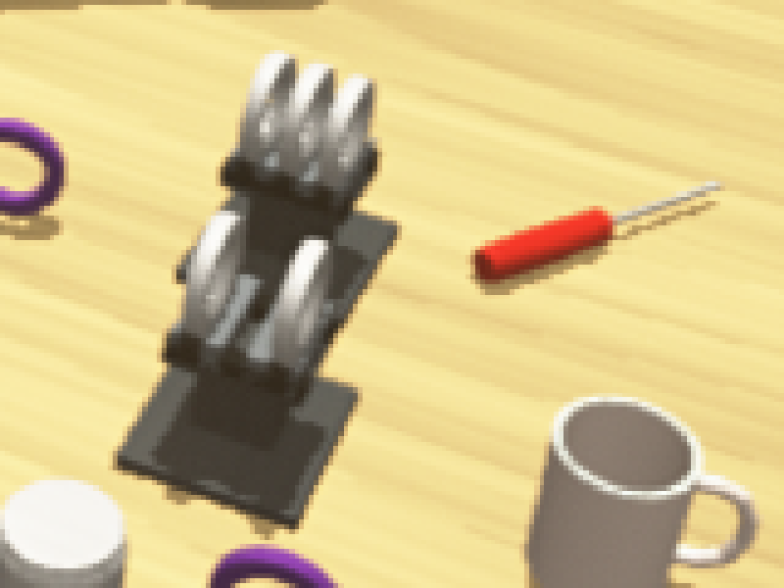

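step_arm --increments '[[[0.5,3,0],[0,0,8]],[[1.5,3,0],[0,0,8]],[[2.5,3,0],[0,0,8]],[[3,2.5,0],[0,0,8]],[[3.5,2.5,0],[0,0,8]],[[3.5,2,0],[0,0,8]],[[3.5,1.5,0],[0,0,8]],[[3.5,1,0],[0,0,8]],[[3.3,0.7,0],[0,0,8]],[[2.5,0.05,0],[0,0,8]]]' --fingers 1

```text
clock: 1.1
tool_pos: [0.5442, -0.3695, 0.2385]
eef_rot: [0.602, 0.799, 0.001, -0.0]
contact_force: [-0.1, 0.2, 0.5]
opening: 1.0
finger_force: 0.0
```

step_arm --increments '[[[0,0,0],[0,0,0]],[[0,0,0],[0,0,0]],[[0,0,0],[0,0,0]],[[0,0,0],[0,0,0]],[[0,0,0],[0,0,0]],[[0,0,0],[0,0,0]],[[0,0,0],[0,0,0]],[[0,0,0],[0,0,0]],[[0,0,0],[0,0,0]],[[0,0,0],[0,0,0]]]'

```text
clock: 2.1
tool_pos: [0.542, -0.3717, 0.2387]
eef_rot: [0.605, 0.796, 0.0, -0.0]
contact_force: [0.1, 0.4, 0.4]
opening: 0.996
finger_force: 0.0
```

```bash
python3 - <<'E'
from h import *
s=r.get_state(); print(s['q'],s['tool_pos'],s['eef_rot'])
im,d,c=snap('wrist','w1'); print(c['f'],c['cx'],c['cy'],c['fov_y'],c['R'],-c['R'].T@c['t'])
E
```

```text
[ 0.81419766  0.7775827  -0.5568684   1.44776321  0.44349234  1.04301303
  0.4321129 ] [ 0.54195674 -0.37165757  0.23870855] [ 6.05373041e-01  7.95941882e-01  4.45990094e-05 -1.60114063e-05]
309.70691628693146 316.9290227116795 200.10908411493492 65.70646984690485 [[ 0.96345894  0.26785309  0.00126295]
 [ 0.25829828 -0.93031824  0.26036508]
 [ 0.07091454 -0.25052485 -0.96550941]] [ 0.5253194  -0.30781728  0.38483926]
```

View pics/w1.png

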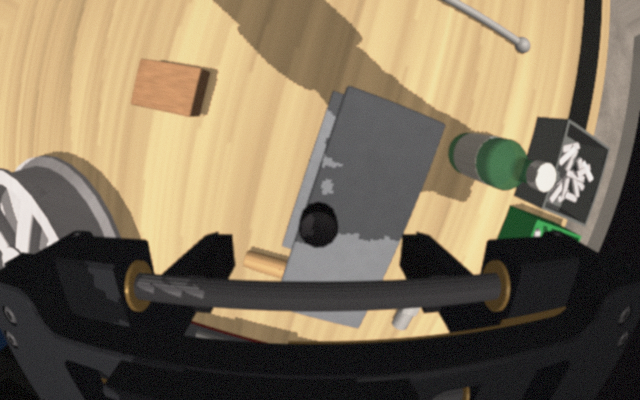

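step_arm --increments '[[[0.1,0,-1],[0,0,0]],[[0,0,-1],[0,0,0]],[[0,0,-1],[0,0,0]],[[0,0,-1],[0,0,0]],[[0,0,-1],[0,0,0]],[[0,0,-1],[0,0,0]],[[0,0,-0.6],[0,0,0]],[[0,0,0],[0,0,0]],[[0,0,0],[0,0,0]],[[0,0,0],[0,0,0]]]'

```text
clock: 3.15
tool_pos: [0.5434, -0.3718, 0.1733]
eef_rot: [0.605, 0.796, 0.0, 0.001]
contact_force: [0.5, 0.1, 0.4]
opening: 0.999
finger_force: 0.0
```

step_arm --increments '[[[0,0,0],[0,0,0]],[[0,0,0],[0,0,0]],[[0,0,0],[0,0,0]],[[0,0,0],[0,0,0]],[[0,0,0],[0,0,0]],[[0,0,0],[0,0,0]],[[0,0,0],[0,0,0]],[[0,0,0],[0,0,0]],[[0,0,0],[0,0,0]],[[0,0,0],[0,0,0]]]' --fingers 0 --grip_force 20

```text
clock: 4.15
tool_pos: [0.5428, -0.3717, 0.1727]
eef_rot: [0.605, 0.796, -0.0, -0.0]
contact_force: [-0.9, 0.2, 0.8]
opening: 0.289
finger_force: 20.0
```

step_arm --increments '[[[0,0,0.5],[0,0,0]],[[0,0,1],[0,0,0]],[[0,0,1],[0,0,0]],[[0,0,1],[0,0,0]],[[0,0,1],[0,0,0]],[[0,0,1],[0,0,0]],[[0,0,0.5],[0,0,0]],[[0,0,0.1],[0,0,0]],[[0,0,0],[0,0,0]],[[0,0,0],[0,0,0]]]'

```text
clock: 5.15
tool_pos: [0.5427, -0.3716, 0.2316]
eef_rot: [0.605, 0.796, 0.0, -0.001]
contact_force: [4.2, -2.3, -16.5]
opening: 0.285
finger_force: 20.0
```

step_arm --increments '[[[0,0,-0.1],[0,0,0]],[[0,0,0],[0,0,0]],[[0,0,0],[0,0,0]],[[0,0,0],[0,0,0]],[[0,0,0],[0,0,0]],[[0,0,1],[0,0,0]],[[0,0,2],[0,0,0]],[[0,0,2],[0,0,0]],[[0,0,1],[0,0,0]],[[0,0,0],[0,0,0]]]' --fingers 1

```text
clock: 6.15
tool_pos: [0.5439, -0.372, 0.2948]
eef_rot: [0.606, 0.796, 0.0, 0.002]
contact_force: [0.0, -0.1, -1.2]
opening: 1.0
finger_force: 0.0
```

step_arm --increments '[[[0,2,0],[0,0,5]],[[-1,3,0],[0,0,8]],[[-1,3,0],[0,0,8]],[[-1,3,-1],[0,0,8]],[[-1,3,-2],[0,0,8]],[[-1,3,-2],[0,0,8]],[[-1,3,-2],[0,0,8]],[[-1,3,-2],[0,0,8]],[[-0.8,3,-2],[0,0,8]],[[-0.5,2.8,-1],[0,0,0]]]'

```text
clock: 7.15
tool_pos: [0.4576, -0.0827, 0.1708]
eef_rot: [0.046, 0.999, 0.001, -0.002]
contact_force: [1.4, 0.1, -0.7]
opening: 0.999
finger_force: 0.0
```

```bash
python3 - <<'E'
from h import *
for n in('top','scene'): snap(n,n+'1')
s=r.get_state(); print(s['q'],s['tool_pos'],s['eef_rot'])
im,d,c=snap('wrist','w2'); print(c['R'],-c['R'].T@c['t'])
E
```

```text
[ 0.55776525  0.70430783 -0.78548533  2.08266756  0.79786965  0.68844518
  0.71717584] [ 0.45809018 -0.07956451  0.17154706] [ 0.04441269  0.99901057  0.00149852 -0.00177173]
[[ 9.08902317e-02  9.95860580e-01  8.18808324e-04]
 [ 9.61911238e-01 -8.80045378e-02  2.58808753e-01]
 [ 2.57809494e-01 -2.27355666e-02 -9.65928237e-01]] [ 0.3941101  -0.07629208  0.31826663]
```

View pics/w2.png

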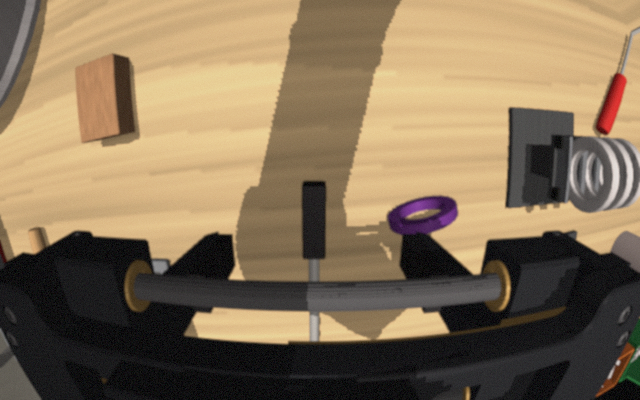

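```bash
cat >> h.py <<'E'
def fish(c,u,v,z):
    a=np.array([u-c['cx'],v-c['cy']]); rr=np.hypot(*a); th=rr/c['f']
    w=c['R'].T@np.array([*(a/rr*np.sin(th)),np.cos(th)]); o=-c['R'].T@c['t']
    return o+w*(z-o[2])/w[2]
E
python3 - <<'E'
from h import *
c=dict(np.load('pics/w2.npz')); im=c['im']
for u,v in((313.5,184),(314.5,258),(303,220),(325,220)): print(fish(c,u,v,.024))
g=im.max(2)<60
for v in(190,205,220,235,250): x=np.where(g[v,280:350])[0]+280; print(v,x.min(),x.max())
x=np.where(g[150:280,314])[0]+150; print(x.min(),x.max())
E
```

```text
[ 0.45622028 -0.08506234  0.024     ]
[ 0.53499378 -0.09146553  0.024     ]
[ 0.4919456  -0.09900738  0.024     ]
[ 0.49394745 -0.07703697  0.024     ]
190 303 324
205 302 324
220 303 324
235 303 324
250 303 324
181 258
```

step_arm --increments '[[[1.5,-0.4,0],[0,0,0]],[[1.5,-0.4,-1],[0,0,0]],[[1,0,-2],[0,0,0]],[[0,0,-2.5],[0,0,0]],[[0,0,-2.5],[0,0,0]],[[0,0,-2.5],[0,0,0]],[[0,0,-2],[0,0,0]],[[0,0,-1],[0,0,0]],[[0,0,0],[0,0,0]],[[0,0,0],[0,0,0]]]'

```text
clock: 8.3
tool_pos: [0.5004, -0.0921, 0.0382]
eef_rot: [0.048, 0.999, -0.0, 0.0]
contact_force: [-1.3, 0.0, -0.2]
opening: 1.001
finger_force: 0.0
```

```bash
python3 - <<'E'
from h import *
s=r.get_state(); print(s['tool_pos'],s['eef_rot'])
im,d,c=snap('wrist','w3'); g=im.max(2)<60
for v in(150,165,180,195,210,225,240): x=np.where(g[v,270:360])[0]+270; print(v,x.min(),x.max(),fish(c,x.mean(),v,.024)) if len(x) else 0
E
```

```text
[ 0.500406   -0.09211645  0.03823614] [ 4.84462709e-02  9.98825703e-01 -6.93509855e-05  4.11994861e-04]
165 306 348 [ 0.46029014 -0.08295973  0.024     ]
180 306 348 [ 0.4682865  -0.08367609  0.024     ]
195 306 348 [ 0.47644308 -0.08439834  0.024     ]
210 307 347 [ 0.48480435 -0.08513014  0.024     ]
225 307 347 [ 0.49341897 -0.0858754   0.024     ]
240 307 347 [ 0.5023411  -0.08663838  0.024     ]
```

View pics/w3.png

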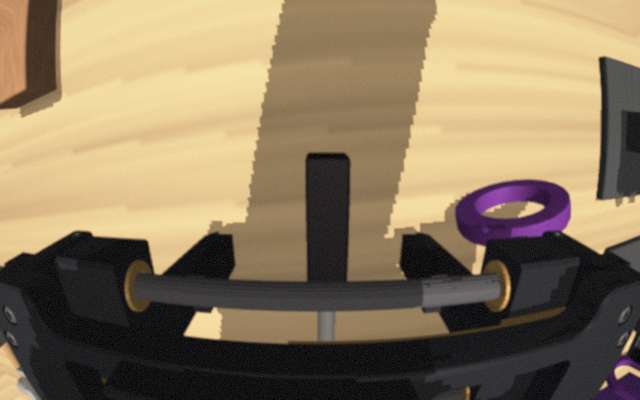

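step_arm --increments '[[[-0.2,0.55,0],[0,0,0]],[[0,0,0],[0,0,0]],[[0,0,0],[0,0,0]],[[0,0,0],[0,0,0]],[[0,0,-1],[0,0,0]],[[0,0,-1],[0,0,0]],[[0,0,-0.9],[0,0,0]],[[0,0,-0.4],[0,0,0]],[[0,0,0],[0,0,0]],[[0,0,0],[0,0,0]]]' --fingers 0.6

```text
clock: 9.35
tool_pos: [0.498, -0.0861, 0.0047]
eef_rot: [0.048, 0.999, 0.0, -0.0]
contact_force: [0.1, -0.3, 0.8]
opening: 0.6
finger_force: 0.0
```

step_arm --increments '[[[0,0,0],[0,0,0]],[[0,0,0],[0,0,0]],[[0,0,0],[0,0,0]],[[0,0,0],[0,0,0]],[[0,0,0],[0,0,0]],[[0,0,0],[0,0,0]],[[0,0,0],[0,0,0]],[[0,0,0],[0,0,0]],[[0,0,0],[0,0,0]],[[0,0,0],[0,0,0]]]' --fingers 0 --grip_force 60

```text
clock: 10.35
tool_pos: [0.498, -0.0862, 0.0049]
eef_rot: [0.048, 0.999, 0.0, 0.0]
contact_force: [-0.5, 0.4, 5.0]
opening: 0.264
finger_force: 60.0
```

step_arm --increments '[[[0,0,0.5],[0,0,0]],[[0,0,1.5],[0,0,0]],[[0,0,3],[0,0,0]],[[0,0,3],[0,0,0]],[[0,0,3],[0,0,0]],[[0,0,3],[0,0,0]],[[0,0,3],[0,0,0]],[[0,0,2],[0,0,0]],[[0,0,1],[0,0,0]],[[0,0,0],[0,0,0]]]'

```text
clock: 11.35
tool_pos: [0.498, -0.0864, 0.2053]
eef_rot: [0.048, 0.999, -0.0, 0.0]
contact_force: [0.1, 0.2, -2.0]
opening: 0.268
finger_force: 60.0
```

```bash
python3 - <<'E'
from h import *
im,d,c=snap('scene','scene2'); P=cloud(c,d); s=r.get_state(); print(s['tool_pos'],s['contact_force'],s['moment'])
m=(P[...,2]>.1)&(P[...,2]<.3)&(P[...,0]>.56)&(P[...,0]<.80)&(abs(P[...,1]+.1)<.05)
q=P[m]; print(len(q))
for a in np.arange(.56,.8,.03):
    w=q[(q[:,0]>=a)&(q[:,0]<a+.03)]
    if len(w): print(a.round(2),len(w),np.median(w,0).round(4))
# bolt
k=P[(abs(P[...,0]-.542)<.02)&(abs(P[...,1]+.372)<.02)&(P[...,2]>.2)]; print('knob',len(k),np.percentile(k[:,2],98))
E
```

```text
[ 0.49747542 -0.08651859  0.20435473] [-0.12869119 -0.75364998 -2.97321968] [ 0.05294451 -0.00667722  0.00180641]
291
0.56 31 [ 0.5767 -0.0885  0.2164]
0.59 29 [ 0.6056 -0.0911  0.2165]
0.62 35 [ 0.6365 -0.0938  0.2171]
0.65 35 [ 0.6658 -0.0972  0.215 ]
0.68 34 [ 0.6947 -0.0995  0.216 ]
0.71 42 [ 0.7238 -0.1028  0.2153]
0.74 42 [ 0.7595 -0.1051  0.217 ]
0.77 43 [ 0.7735 -0.1073  0.2153]
knob 101 0.2609376997214797
```

step_arm --increments '[[[0,2,0],[0,0,0]],[[0,3,0],[0,0,0]],[[0,3.5,0],[0,0,-2]],[[0,3.5,0],[0,0,-4]],[[0,3.5,0],[0,0,-4]],[[0,3.5,0],[0,0,-4]],[[0,3.5,0],[0,0,-5]],[[0,3.5,0],[0,0,-5]],[[0,3.5,0],[0,0,-5]],[[0,3.5,0],[0,0,-5]]]'

```text
clock: 12.4
tool_pos: [0.497, 0.2446, 0.2029]
eef_rot: [0.34, 0.941, -0.001, -0.001]
contact_force: [0.2, -0.2, -2.4]
opening: 0.265
finger_force: 60.0
```

step_arm --increments '[[[0,3.5,0],[0,0,-5]],[[0.5,3.5,0],[0,0,-5]],[[1,3.5,0],[0,0,-5]],[[1.5,3.5,0],[0,0,-5]],[[1.5,3.5,0],[0,0,-5]],[[1.5,3.5,0],[0,0,-5]],[[1.5,3.5,0],[0,0,-6]],[[1.5,3,0],[0,0,-6]],[[1,2,0],[0,0,-6]],[[0.6,1,0],[0,0,-6]]]'

```text
clock: 13.4
tool_pos: [0.6025, 0.5509, 0.2009]
eef_rot: [0.729, 0.684, -0.002, -0.0]
contact_force: [0.9, -0.2, -2.5]
opening: 0.265
finger_force: 60.0
```

step_arm --increments '[[[0,0,0],[0,0,0]],[[0,0,0],[0,0,0]],[[0,0,0],[0,0,0]],[[0,0,0],[0,0,0]],[[0,0,0],[0,0,0]],[[0,0,0],[0,0,0]],[[0,0,0],[0,0,0]],[[0,0,0],[0,0,0]],[[0,0,0],[0,0,0]],[[0,0,0],[0,0,0]]]'

```text
clock: 14.4
tool_pos: [0.604, 0.5488, 0.2047]
eef_rot: [0.728, 0.685, 0.0, 0.0]
contact_force: [0.2, 0.6, -1.8]
opening: 0.265
finger_force: 60.0
```

```bash
cat >> h.py <<'E'
def rod(P,x0,x1,y0,y1,zlo,zhi,step=.03):
    q=P[(P[...,2]>zlo)&(P[...,2]<zhi)&(P[...,0]>x0)&(P[...,0]<x1)&(P[...,1]>y0)&(P[...,1]<y1)]
    for a in np.arange(y0,y1,step):
        w=q[(q[:,1]>=a)&(q[:,1]<a+step)]
        if len(w): print(len(w),np.median(w,0).round(4))
E
python3 - <<'E'
from h import *
s=r.get_state(); print(s['q'],s['tool_pos'],s['eef_rot'])
for n in('top','scene'):
    im,d,c=snap(n,n+'3'); P=cloud(c,d); print(n); rod(P,.55,.66,.25,.5,.19,.24)
E
```

```text
[-0.6923759   1.04776333 -0.3284112   0.82256108  0.29374627  1.30655472
 -1.00106143] [0.60395984 0.54880317 0.2047072 ] [7.28432143e-01 6.85117955e-01 2.75734357e-05 3.46227735e-05]
top
33 [0.5846 0.2744 0.2174]
51 [0.5874 0.2939 0.2166]
41 [0.5902 0.3259 0.216 ]
43 [0.5909 0.3555 0.2159]
41 [0.5941 0.3853 0.2154]
41 [0.5951 0.416  0.2148]
42 [0.5957 0.4441 0.2157]
43 [0.5985 0.4753 0.2158]
13 [0.5994 0.4959 0.2152]
scene
25 [0.5945 0.2757 0.2158]
74 [0.5926 0.29   0.2145]
55 [0.5938 0.3247 0.2135]
58 [0.5953 0.3544 0.2141]
60 [0.5978 0.3852 0.2147]
61 [0.5998 0.4156 0.2154]
65 [0.601  0.4454 0.2147]
68 [0.6023 0.475  0.2151]
23 [0.6037 0.4951 0.2154]
```

View pics/scene3.png

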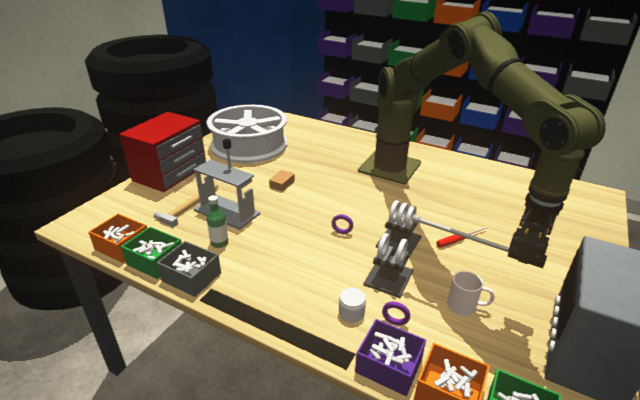

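step_arm --increments '[[[0.1,0.6,0],[0,0,5]],[[0,0,-1],[0,0,0]],[[0,0,-1.5],[0,0,0]],[[0,0,-1.5],[0,0,0]],[[0,0,-1],[0,0,0]],[[0,0,0],[0,0,0]],[[0,0,0],[0,0,0]],[[0,0,0],[0,0,0]],[[0,0,0],[0,0,0]],[[0,0,0],[0,0,0]]]'

```text
clock: 15.5
tool_pos: [0.6052, 0.5551, 0.1555]
eef_rot: [0.698, 0.716, 0.001, 0.0]
contact_force: [-0.1, -0.7, -1.2]
opening: 0.265
finger_force: 60.0
```

```bash
python3 - <<'E'
from h import *
s=r.get_state(); print(s['tool_pos'],s['eef_rot'])
for n in('top','scene'):
    im,d,c=snap(n,n+'4'); P=cloud(c,d); print(n); rod(P,.55,.66,.25,.5,.15,.18)
    b=P[(P[...,2]>.153)&(P[...,2]<.19)&(P[...,0]>.58)&(P[...,0]<.64)&(P[...,1]>.22)&(P[...,1]<.4)]; print('ymin',np.percentile(b[:,1],[0,1,3]))
E
```

```text
[0.60520762 0.5550743  0.15554543] [6.97920602e-01 7.16174848e-01 6.47847311e-04 2.60796825e-05]
top
17 [0.6114 0.2781 0.1662]
48 [0.6096 0.2918 0.1675]
40 [0.6097 0.3253 0.1661]
36 [0.6092 0.354  0.1662]
41 [0.6066 0.3847 0.166 ]
40 [0.6073 0.4149 0.1664]
36 [0.6066 0.4468 0.1663]
41 [0.6046 0.4754 0.1669]
14 [0.6058 0.4968 0.1673]
ymin [0.27466795 0.27552287 0.27768799]
scene
9 [0.6175 0.2783 0.1659]
79 [0.6174 0.2922 0.1657]
53 [0.6148 0.3257 0.165 ]
57 [0.6141 0.355  0.1653]
58 [0.6124 0.3851 0.1647]
60 [0.6123 0.4153 0.1656]
61 [0.6115 0.4459 0.1655]
63 [0.6105 0.4755 0.1657]
21 [0.6106 0.4956 0.1659]
ymin [0.27548465 0.27762479 0.27962045]
```

step_arm --increments '[[[0,0,-1.5],[0,0,0]],[[0,0,-2],[0,0,0]],[[0,0,-1.4],[0,0,0]],[[0,0,0],[0,0,0]],[[0,0,0],[0,0,0]],[[0,-0.5,0],[0,0,0]],[[0,-1,0],[0,0,0]],[[0.1,-1,0],[0,0,0]],[[0,0,0],[0,0,0]],[[0,0,0],[0,0,0]]]'

```text
clock: 16.6
tool_pos: [0.6066, 0.5296, 0.1066]
eef_rot: [0.698, 0.716, 0.001, 0.0]
contact_force: [0.9, 0.0, -2.8]
opening: 0.269
finger_force: 60.0
```

```bash
python3 - <<'E'
from h import *
s=r.get_state(); print(s['tool_pos'],s['eef_rot'],s['contact_force'])
im,d,c=snap('scene','scene5'); P=cloud(c,d); rod(P,.58,.63,.27,.5,.1,.135)
cv2.imwrite('pics/c5.png',cv2.resize(cv2.imread('pics/scene5.png')[190:310,360:520],None,fx=4.9,fy=4.9,interpolation=3))
E
```

```text
[0.60659442 0.52958918 0.10655032] [6.98212507e-01 7.15890297e-01 6.12525425e-04 4.66155457e-05] [ 0.92019887  0.01366789 -2.79391734]
51 [0.6161 0.2855 0.1156]
53 [0.6153 0.3162 0.1165]
53 [0.6144 0.3466 0.117 ]
55 [0.6139 0.375  0.116 ]
57 [0.6123 0.4046 0.1167]
59 [0.6116 0.4355 0.1168]
59 [0.6112 0.4654 0.117 ]
52 [0.6114 0.4923 0.1177]
```

View pics/c5.png

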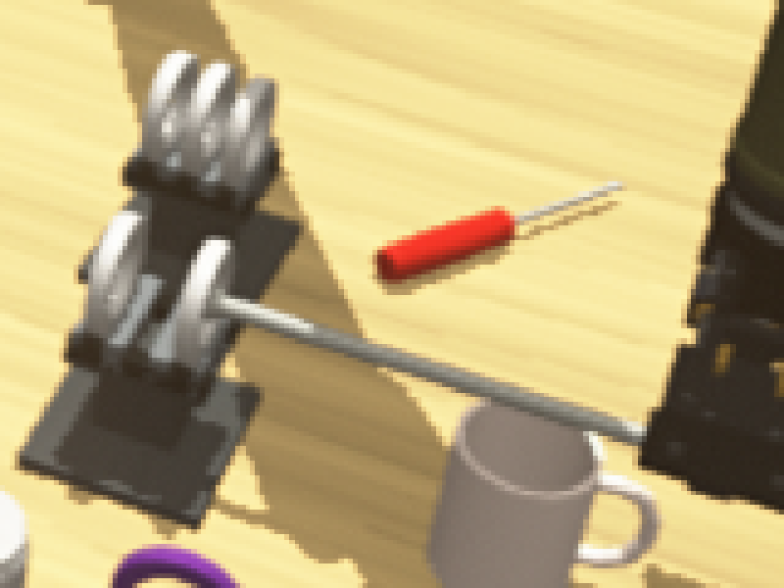

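step_arm --increments '[[[0,-1,0],[0,0,0]],[[0,-1.2,0],[0,0,0]],[[0.1,-1.2,0],[0,0,0]],[[0,-1.2,0],[0,0,0]],[[0,-1.2,0],[0,0,0]],[[0.1,-1.2,0],[0,0,0]],[[0,-1.2,0],[0,0,0]],[[0,-1,0],[0,0,0]],[[0,0,0],[0,0,0]],[[0,0,0],[0,0,0]]]'

```text
clock: 17.65
tool_pos: [0.608, 0.4383, 0.1059]
eef_rot: [0.698, 0.716, 0.0, -0.0]
contact_force: [0.5, -0.3, -2.1]
opening: 0.266
finger_force: 60.0
```

step_arm --increments '[[[0,-1,0],[0,0,0]],[[0,-1.2,0],[0,0,0]],[[0.1,-1.2,0],[0,0,0]],[[0,-1.2,0],[0,0,0]],[[0,-1.2,0],[0,0,0]],[[0.1,-1.2,0],[0,0,0]],[[0,-1.2,0],[0,0,0]],[[0,-1,0],[0,0,0]],[[0,0,0],[0,0,0]],[[0,0,0],[0,0,0]]]'

```text
clock: 18.65
tool_pos: [0.61, 0.346, 0.1059]
eef_rot: [0.698, 0.716, 0.0, -0.0]
contact_force: [0.0, 0.2, -1.8]
opening: 0.268
finger_force: 60.0
```

step_arm --increments '[[[0,0,0.5],[0,0,0]],[[0,0,0.7],[0,0,0]],[[0,0,0.7],[0,0,0]],[[0,0,0.7],[0,0,0]],[[0,0,0.7],[0,0,0]],[[0,0,0.7],[0,0,0]],[[0,0,0.7],[0,0,0]],[[0,0,0.3],[0,0,0]],[[0,0,0],[0,0,0]],[[0,0,0],[0,0,0]]]'

```text
clock: 19.65
tool_pos: [0.6098, 0.3456, 0.1555]
eef_rot: [0.698, 0.716, -0.0, 0.0]
contact_force: [-0.5, -0.4, -3.0]
opening: 0.266
finger_force: 60.0
```

```bash
python3 - <<'E'
from h import *
s=r.get_state(); print(s['tool_pos'],s['eef_rot'],s['contact_force'],s['q'])
im,d,c=snap('scene','scene6'); P=cloud(c,d); rod(P,.57,.65,.05,.31,.14,.19,.013)
cv2.imwrite('pics/c6.png',cv2.resize(cv2.imread('pics/scene6.png')[160:310,330:520],None,fx=3.9,fy=3.9,interpolation=3))
E
```

```text
[0.60981489 0.34564378 0.15553742] [ 6.97879410e-01  7.16215253e-01 -2.01024392e-04  5.28927557e-06] [-0.50387787 -0.43860036 -2.98558136] [-0.4055263   0.90352106 -0.36689604  1.37464196  0.35942001  0.92949891
 -0.83430115]
16 [0.6229 0.0728 0.1689]
40 [0.6245 0.0823 0.1664]
20 [0.6205 0.0957 0.1638]
18 [0.6186 0.1084 0.1643]
19 [0.6198 0.1208 0.1657]
22 [0.6189 0.1349 0.164 ]
18 [0.6178 0.147  0.1642]
21 [0.6178 0.1588 0.1654]
23 [0.6182 0.1736 0.1659]
19 [0.6176 0.1869 0.1644]
31 [0.6243 0.2035 0.169 ]
115 [0.6298 0.2127 0.1671]
20 [0.6161 0.226  0.1657]
21 [0.6155 0.2384 0.1664]
40 [0.624  0.2556 0.1673]
119 [0.63   0.2644 0.1668]
22 [0.6149 0.2767 0.1658]
24 [0.6143 0.2902 0.1659]
```

View pics/c6.png

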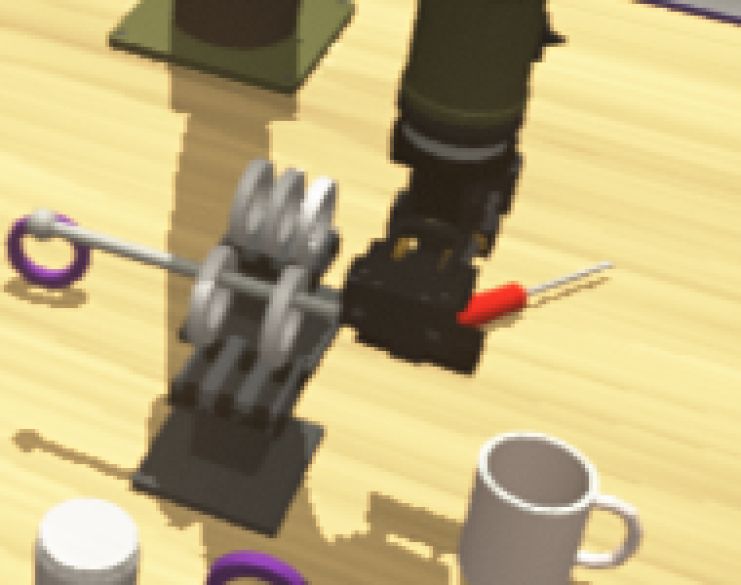

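step_arm --increments '[[[0,0,0.7],[0,0,0]],[[0,0,1.2],[0,0,0]],[[0,0,1.5],[0,0,0]],[[0,0,1.5],[0,0,0]],[[0,0,1.5],[0,0,0]],[[0,0,1.5],[0,0,0]],[[0,0,1.2],[0,0,0]],[[0,0.4,0.7],[0,0,0]],[[0,0.7,0.2],[0,0,0]],[[-0.3,1,0],[0,0,0]]]'

```text
clock: 20.7
tool_pos: [0.6073, 0.3669, 0.2556]
eef_rot: [0.698, 0.716, -0.0, 0.0]
contact_force: [-0.1, -0.4, -3.5]
opening: 0.265
finger_force: 60.0
```

step_arm --increments '[[[-0.8,1.2,0],[0,0,-0.3]],[[-1.2,1.3,0],[0,0,-0.3]],[[-1.5,1.4,0],[0,0,-0.3]],[[-1.5,1.5,0],[0,0,-0.3]],[[-1.5,1.5,0],[0,0,-0.3]],[[-1.5,1.5,0],[0,0,-0.3]],[[-1.5,1.5,0],[0,0,-0.3]],[[-1.5,1.5,0],[0,0,-0.3]],[[-1.5,1.5,0],[0,0,-0.1]],[[-1.2,1.2,0],[0,0,0]]]'

```text
clock: 21.7
tool_pos: [0.467, 0.5099, 0.255]
eef_rot: [0.712, 0.702, -0.001, -0.001]
contact_force: [-0.2, -0.5, -3.1]
opening: 0.27
finger_force: 60.0
```

step_arm --increments '[[[-1,1,0],[0,0,0]],[[-0.6,0.6,-0.6],[0,0,0]],[[-0.2,0.3,-1],[0,0,0]],[[0,0,-1.2],[0,0,0]],[[0,0,-1.2],[0,0,0]],[[0,0,-1.2],[0,0,0]],[[0,0,-1.2],[0,0,0]],[[0,0,-1],[0,0,0]],[[0,0,-0.4],[0,0,0]],[[0,0,0],[0,0,0]]]'

```text
clock: 22.7
tool_pos: [0.4518, 0.5265, 0.1769]
eef_rot: [0.713, 0.701, -0.001, 0.0]
contact_force: [0.9, 0.8, -2.9]
opening: 0.267
finger_force: 60.0
```

```bash
python3 - <<'E'
from h import *
s=r.get_state(); print(s['tool_pos'],s['eef_rot'],s['contact_force'],s['q'])
for n in('top','scene'):
    im,d,c=snap(n,n+'7'); P=cloud(c,d); print(n);rod(P,.40,.5,.2,.49,.165,.22,.013)
E
```

```text
[0.45180772 0.5264578  0.17694579] [ 7.13348329e-01  7.00809408e-01 -5.67337775e-04  1.12772126e-04] [ 0.88953486  0.83987596 -2.88848038] [-0.76019037  0.86673801 -0.3453889   1.38441596  0.32346992  0.94724894
 -1.20037581]
top
15 [0.4478 0.2493 0.1874]
37 [0.4451 0.2577 0.1897]
15 [0.4481 0.273  0.1874]
18 [0.4482 0.2846 0.1885]
18 [0.4457 0.2982 0.1869]
16 [0.4473 0.3111 0.1868]
17 [0.4461 0.3232 0.1869]
19 [0.4491 0.3357 0.1878]
17 [0.4492 0.35   0.188 ]
16 [0.4481 0.3629 0.1865]
30 [0.4497 0.3801 0.1879]
125 [0.4465 0.3861 0.1945]
12 [0.4472 0.4032 0.1882]
16 [0.4503 0.4152 0.1875]
32 [0.4505 0.4323 0.1882]
135 [0.4475 0.4377 0.1936]
11 [0.448  0.4558 0.1892]
19 [0.451  0.4667 0.1882]
18 [0.4498 0.4795 0.1884]
6 [0.4514 0.4894 0.1882]
scene
4 [0.4509 0.2496 0.1885]
38 [0.4554 0.2585 0.1885]
22 [0.4516 0.2701 0.1866]
21 [0.4509 0.2852 0.1867]
19 [0.4517 0.2978 0.1858]
20 [0.4505 0.3104 0.187 ]
20 [0.4512 0.3235 0.1862]
19 [0.4517 0.3362 0.1856]
22 [0.453  0.3496 0.1867]
20 [0.4517 0.363  0.187 ]
20 [0.4535 0.3753 0.1876]
100 [0.4728 0.3897 0.1912]
28 [0.4534 0.3998 0.188 ]
22 [0.4539 0.415  0.1868]
21 [0.4545 0.4273 0.1869]
103 [0.475  0.441  0.1916]
28 [0.4526 0.4523 0.1885]
22 [0.453  0.4664 0.1874]
24 [0.4541 0.4795 0.188 ]
7 [0.4564 0.4882 0.1887]
```

step_arm --increments '[[[0,0,-0.6],[0,0,0]],[[0,0,-1.2],[0,0,0]],[[0,0,-1.2],[0,0,0]],[[0,0,-1.2],[0,0,0]],[[0,0,-1.2],[0,0,0]],[[0,0,-1],[0,0,0]],[[0,0,-0.5],[0,0,0]],[[0,0,0],[0,0,0]],[[0,-0.5,0],[0,0,0]],[[0,-1,0],[0,0,0]]]'

```text
clock: 23.8
tool_pos: [0.4519, 0.5126, 0.1095]
eef_rot: [0.713, 0.701, 0.001, -0.0]
contact_force: [-1.2, -0.2, -2.3]
opening: 0.267
finger_force: 60.0
```

step_arm --increments '[[[0,-1,0],[0,0,0]],[[0,-1,0],[0,0,0]],[[-0.1,-1.2,0],[0,0,0]],[[0,-1.2,0],[0,0,0]],[[0,-1.2,0],[0,0,0]],[[0,-1.2,0],[0,0,0]],[[-0.1,-1.2,0],[0,0,0]],[[0,-1,0],[0,0,0]],[[0,-0.5,0],[0,0,0]],[[0,0,0],[0,0,0]]]'

```text
clock: 24.8
tool_pos: [0.4502, 0.4158, 0.1088]
eef_rot: [0.714, 0.701, -0.0, 0.0]
contact_force: [-0.4, -0.4, -3.0]
opening: 0.27
finger_force: 60.0
```

```bash
python3 - <<'E'
from h import *
s=r.get_state(); print(s['tool_pos'],s['eef_rot'],s['contact_force'],s['q'])
im,d,c=snap('scene','scene8'); P=cloud(c,d); rod(P,.42,.5,.09,.39,.09,.18,.013)
cv2.imwrite('pics/c8.png',cv2.resize(cv2.imread('pics/scene8.png')[150:270,340:500],None,fx=4.5,fy=4.5,interpolation=3))
E
```

```text
[0.45024439 0.41582386 0.10875413] [ 7.13642728e-01  7.00509772e-01 -1.85769020e-04  2.86556521e-04] [-0.44017015 -0.44464872 -3.01897242] [-0.64697122  0.85570153 -0.31313428  1.702636    0.39710061  0.64693232
 -1.19776598]
9 [0.4513 0.1404 0.1186]
30 [0.4524 0.1498 0.1206]
16 [0.4504 0.1589 0.1168]
81 [0.4687 0.1766 0.1241]
75 [0.4528 0.1833 0.1188]
82 [0.469  0.2025 0.1256]
72 [0.4546 0.2095 0.1205]
84 [0.4714 0.2286 0.1278]
78 [0.4523 0.2356 0.118 ]
17 [0.451 0.253 0.118]
14 [0.4509 0.2638 0.118 ]
110 [0.4695 0.2796 0.12  ]
18 [0.4509 0.2914 0.1192]
19 [0.4515 0.3051 0.1191]
16 [0.4523 0.3166 0.1179]
110 [0.4714 0.3317 0.1212]
21 [0.4513 0.3435 0.1186]
18 [0.4528 0.3567 0.1198]
14 [0.4524 0.3676 0.1195]
17 [0.4589 0.3845 0.1126]
1 [0.4627 0.3897 0.1164]
```

View pics/c8.png

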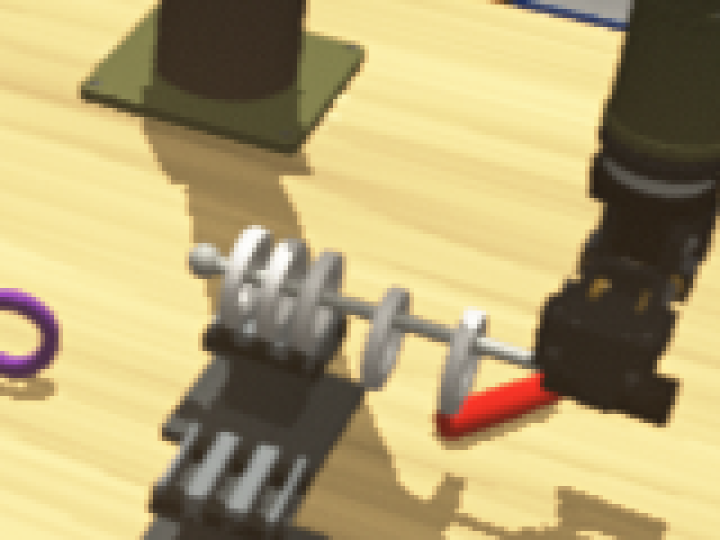

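step_arm --increments '[[[0,-0.6,0],[0,0,0]],[[0,-1,0],[0,0,0]],[[0,-0.7,0],[0,0,0]],[[0,0,0],[0,0,0]],[[0,0,0.5],[0,0,0]],[[0,0,0.8],[0,0,0]],[[0,0,0.8],[0,0,0]],[[0,0,0.8],[0,0,0]],[[0,0,0.8],[0,0,0]],[[0,0,0.8],[0,0,0]]]'

```text
clock: 25.85
tool_pos: [0.45, 0.394, 0.1546]
eef_rot: [0.713, 0.701, 0.0, -0.0]
contact_force: [-0.2, 0.2, -4.9]
opening: 0.268
finger_force: 60.0
```

step_arm --increments '[[[0,0,0.8],[0,0,0]],[[0,0,0.8],[0,0,0]],[[0,0,1.2],[0,0,0]],[[0,0,1.2],[0,0,0]],[[0,0,1.2],[0,0,0]],[[0,0,1.2],[0,0,0]],[[0,0,1.2],[0,0,0]],[[0,0,0.8],[0,0,0]],[[0,0,0],[0,0,0]],[[0,0,0],[0,0,0]]]'

```text
clock: 26.85
tool_pos: [0.4499, 0.3936, 0.2376]
eef_rot: [0.713, 0.701, -0.0, 0.0]
contact_force: [-0.2, -0.2, -3.7]
opening: 0.269
finger_force: 60.0
```

```bash
python3 - <<'E'
from h import *
s=r.get_state(); print(s['tool_pos'],s['eef_rot'],s['contact_force'],s['q'])
for n in('top','scene'):
    im,d,c=snap(n,n+'9'); P=cloud(c,d); print(n); rod(P,.42,.5,.09,.39,.21,.28,.01)
cv2.imwrite('pics/c9.png',cv2.resize(cv2.imread('pics/scene9.png')[110:270,310:520],None,fx=3.5,fy=3.5,interpolation=3))
E
```

```text
[0.44990035 0.39361795 0.23764939] [ 7.13375316e-01  7.00782163e-01 -1.09289185e-04  8.03311733e-05] [-0.19987125 -0.15666069 -3.67908919] [-0.57229173  0.67141535 -0.39177368  1.6457796   0.31163219  0.88692526
 -1.10377204]
top
17 [0.4439 0.116  0.2454]
29 [0.4438 0.1236 0.2506]
14 [0.4454 0.1352 0.2462]
16 [0.4456 0.1453 0.2458]
12 [0.4457 0.1547 0.2465]
17 [0.4473 0.166  0.2466]
98 [0.4512 0.1733 0.253 ]
26 [0.4474 0.1813 0.2532]
67 [0.4506 0.1972 0.2476]
69 [0.4473 0.2039 0.2569]
12 [0.4466 0.2166 0.2462]
98 [0.4505 0.2245 0.2516]
41 [0.4479 0.2324 0.2561]
46 [0.4513 0.2492 0.2479]
100 [0.4468 0.2544 0.2555]
17 [0.4484 0.2621 0.25  ]
12 [0.4476 0.2749 0.2476]
15 [0.4464 0.2836 0.2477]
16 [0.4492 0.2948 0.2486]
126 [0.4517 0.3032 0.2532]
31 [0.4467 0.3115 0.2567]
13 [0.4469 0.3266 0.2486]
15 [0.4496 0.3356 0.2493]
15 [0.4498 0.3461 0.2496]
29 [0.4474 0.358  0.2495]
31 [0.4499 0.3648 0.2564]
28 [0.4474 0.3756 0.2575]
55 [0.4531 0.3852 0.2564]
scene
7 [0.452  0.1181 0.2457]
26 [0.4533 0.1246 0.2464]
21 [0.4515 0.1337 0.2454]
13 [0.4485 0.1454 0.2452]
15 [0.4481 0.1548 0.2436]
8 [0.4473 0.1627 0.2441]
72 [0.4718 0.176  0.239 ]
73 [0.4545 0.1826 0.2454]
25 [0.4695 0.1976 0.2418]
113 [0.4668 0.2059 0.2438]
16 [0.4509 0.2129 0.2475]
64 [0.472  0.227  0.2424]
92 [0.4572 0.2344 0.2432]
8 [0.449  0.243  0.2453]
95 [0.472  0.2551 0.2413]
63 [0.4527 0.2618 0.246 ]
17 [0.4514 0.2757 0.246 ]
14 [0.4507 0.2849 0.2467]
14 [0.4512 0.2939 0.247 ]
82 [0.4752 0.3063 0.2439]
77 [0.4542 0.3132 0.244 ]
16 [0.4516 0.3258 0.2479]
15 [0.4517 0.3344 0.2456]
17 [0.4523 0.3449 0.2463]
16 [0.4527 0.3542 0.2478]
31 [0.4603 0.3648 0.246 ]
32 [0.4602 0.375  0.2461]
27 [0.4734 0.3859 0.2512]
```

View pics/c9.png

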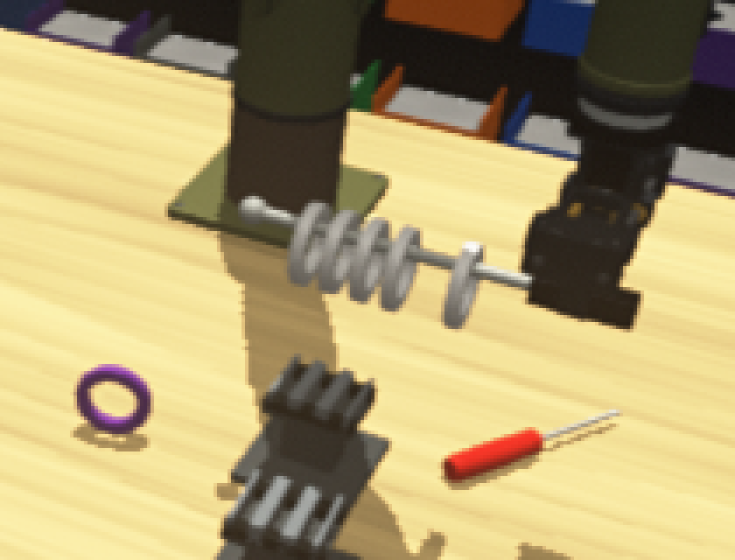

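step_arm --increments '[[[0,-0.5,0],[-0.2,0,0]],[[0,-1,0],[-0.2,0,0]],[[0,-1.5,0],[-0.2,0,0]],[[0,-2,0],[-0.2,0,0]],[[0,-2.5,0],[-0.2,0,0]],[[0,-2.5,0],[0,0,0]],[[0,-2.5,0],[0,0,0]],[[0,-2.5,0],[0,0,0]],[[0,-2.5,0],[0,0,0]],[[0,-2.5,0],[0,0,0]]]'

```text
clock: 27.95
tool_pos: [0.4496, 0.1912, 0.2378]
eef_rot: [0.714, 0.7, -0.007, 0.007]
contact_force: [0.6, -0.3, -3.7]
opening: 0.267
finger_force: 60.0
```

step_arm --increments '[[[0,-2.5,0],[0,0,-0.2]],[[0.2,-2.5,0],[0,0,-0.2]],[[0.2,-2.5,0],[0,0,-0.2]],[[0.2,-2.5,0],[0,0,-0.2]],[[0.2,-2.5,0],[0,0,-0.2]],[[0.3,-2.5,0],[0,0,-0.2]],[[0.3,-2.5,0],[0,0,-0.2]],[[0.3,-2.5,0],[0,0,-0.2]],[[0.3,-2.5,0],[0,0,0]],[[0.3,-2.5,0],[0,0,0]]]'

```text
clock: 28.95
tool_pos: [0.4717, -0.0585, 0.2378]
eef_rot: [0.723, 0.69, -0.007, 0.006]
contact_force: [0.4, 0.3, -3.6]
opening: 0.266
finger_force: 60.0
```

step_arm --increments '[[[0,-2.5,0],[0,0,0]],[[0,-2.5,0],[0,0,0]],[[0,-2.5,0],[0,0,0]],[[0,-2,0],[0,0,0]],[[0,-2,0],[0,0,0]],[[0,-1.5,0],[0,0,0]],[[0,-1.5,0],[0,0,0]],[[0,-1,0],[0,0,0]],[[0,-0.5,0],[0,0,0]],[[0,0,0],[0,0,0]]]'

```text
clock: 29.95
tool_pos: [0.4728, -0.2166, 0.2377]
eef_rot: [0.723, 0.691, -0.006, 0.006]
contact_force: [-0.3, 0.0, -4.2]
opening: 0.264
finger_force: 60.0
```

```bash
python3 - <<'E'
from h import *
s=r.get_state(); print(s['tool_pos'],s['eef_rot'],s['contact_force'],s['q'])
for n in('top','scene'):
    im,d,c=snap(n,n+'10'); P=cloud(c,d); print(n); rod(P,.43,.52,-.52,-.22,.21,.28,.012)
    q=P[(P[...,2]>.145)&(P[...,2]<.17)&(P[...,0]>.51)&(P[...,0]<.64)&(P[...,1]>-.49)&(P[...,1]<-.26)]
    print('deck',len(q),q.mean(0),cv2.minAreaRect((q[:,:2]*1000).astype(np.float32)))
E
```

```text
[ 0.47282329 -0.21656683  0.23766316] [ 0.72325511  0.69052633 -0.00621776  0.00606397] [-0.2697313   0.02320294 -4.18941088] [ 0.60575269  0.57533352 -0.4381937   1.8793897   0.36653925  0.76197922
 -0.08518815]
top
23 [ 0.4594 -0.4886  0.2537]
38 [ 0.4596 -0.4787  0.2512]
18 [ 0.4614 -0.4666  0.2501]
18 [ 0.4604 -0.4543  0.2501]
25 [ 0.4661 -0.4379  0.2516]
159 [ 0.4606 -0.4285  0.2521]
13 [ 0.4635 -0.4187  0.249 ]
155 [ 0.4662 -0.4037  0.2544]
31 [ 0.4427 -0.3987  0.2436]
77 [ 0.4661 -0.3814  0.2596]
1 [ 0.4774 -0.3755  0.2627]
deck 1053 [ 0.58238407 -0.39375743  0.15718299] ((573.7236938476562, -375.3540954589844), (194.81838989257812, 82.83395385742188), 86.82095336914062)
scene
9 [ 0.4671 -0.4871  0.2505]
24 [ 0.4646 -0.4769  0.2501]
12 [ 0.4651 -0.464   0.2506]
5 [ 0.4678 -0.4531  0.2507]
11 [ 0.491  -0.4375  0.2428]
81 [ 0.4798 -0.4285  0.2497]
8 [ 0.4814 -0.4232  0.2553]
66 [ 0.4798 -0.4027  0.2513]
24 [ 0.4711 -0.399   0.2552]
63 [ 0.4897 -0.3793  0.2435]
63 [ 0.4769 -0.3737  0.2485]
38 [ 0.4941 -0.3553  0.2443]
113 [ 0.4737 -0.348   0.2468]
11 [ 0.4702 -0.3331  0.2483]
7 [ 0.4718 -0.3235  0.2485]
14 [ 0.4982 -0.3058  0.2313]
89 [ 0.4931 -0.2978  0.235 ]
10 [ 0.4729 -0.287   0.2465]
11 [ 0.4742 -0.2742  0.2469]
8 [ 0.4729 -0.261   0.2455]
8 [ 0.483  -0.2457  0.2454]
12 [ 0.4827 -0.2391  0.2446]
15 [ 0.4967 -0.2217  0.2622]
deck 856 [ 0.57871394 -0.36573519  0.15783553] ((575.540771484375, -372.53375244140625), (196.68907165527344, 86.57987213134766), 86.40177154541016)
```

View pics/scene10.png

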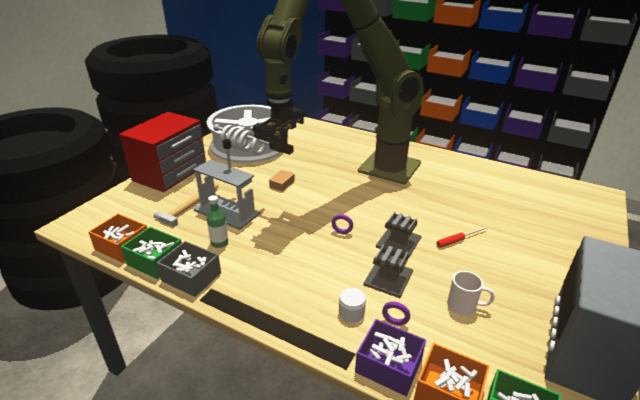

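step_arm --increments '[[[0.2,-0.4,-0.5],[0,0,0]],[[0,0,-1],[0,0,0]],[[0,0,-1.5],[0,0,0]],[[0,0,-2],[0,0,0]],[[0,0,-2],[0,0,0]],[[0,0,-2],[0,0,0]],[[0,0,-1.5],[0,0,0]],[[0,0,-1],[0,0,0]],[[0,0,-0.6],[0,0,0]],[[0,0,-0.2],[0,0,0]]]'

```text
clock: 31.05
tool_pos: [0.4749, -0.22, 0.1142]
eef_rot: [0.723, 0.691, -0.006, 0.006]
contact_force: [-0.6, 0.5, -3.2]
opening: 0.271
finger_force: 60.0
```

```bash
python3 - <<'E'
from h import *
s=r.get_state(); print(s['tool_pos'],s['eef_rot'],s['contact_force'],s['q'])
for n in('top','scene'):
    im,d,c=snap(n,n+'11'); P=cloud(c,d); print(n); rod(P,.44,.515,-.52,-.22,.10,.15,.012)
cv2.imwrite('pics/c11.png',np.hstack([cv2.resize(cv2.imread('pics/scene11.png')[120:240,170:300],(390,360),interpolation=3),cv2.resize(cv2.imread('pics/top11.png')[140:260,380:510],(390,360),interpolation=3)]))
E
```

```text
[ 0.47491089 -0.2199723   0.11418286] [ 0.72289173  0.69090785 -0.00627307  0.00587746] [-0.59534312  0.48631439 -3.16986098] [ 0.51872715  0.76406097 -0.30228311  1.97983006  0.51303244  0.46996074
 -0.21253393]
top
3 [ 0.4604 -0.4975  0.129 ]
27 [ 0.4604 -0.4891  0.1299]
24 [ 0.4634 -0.4798  0.1281]
14 [ 0.4626 -0.4662  0.1266]
17 [ 0.4641 -0.4546  0.1252]
35 [ 0.47   -0.4393  0.1357]
68 [ 0.4671 -0.4314  0.1322]
26 [ 0.4677 -0.4137  0.1338]
76 [ 0.4706 -0.4059  0.1342]
17 [ 0.4717 -0.3894  0.1294]
47 [ 0.4835 -0.3815  0.1326]
scene
1 [ 0.4659 -0.4998  0.1235]
13 [ 0.4709 -0.4893  0.1292]
20 [ 0.467  -0.4802  0.1266]
8 [ 0.466  -0.4678  0.1257]
4 [ 0.4681 -0.4564  0.1292]
7 [ 0.4818 -0.4395  0.135 ]
24 [ 0.463  -0.4305  0.1338]
7 [ 0.4752 -0.4139  0.1355]
42 [ 0.4704 -0.4052  0.1338]
3 [ 0.4749 -0.3883  0.1353]
47 [ 0.4733 -0.3805  0.1336]
7 [ 0.4588 -0.3748  0.1321]
38 [ 0.4745 -0.3554  0.1339]
32 [ 0.4697 -0.3494  0.1304]
9 [ 0.4733 -0.3335  0.1271]
5 [ 0.4724 -0.3268  0.1253]
16 [ 0.5013 -0.3077  0.116 ]
29 [ 0.4979 -0.3009  0.1153]
8 [ 0.4825 -0.2514  0.1142]
4 [ 0.4853 -0.2407  0.12  ]
16 [ 0.4991 -0.223   0.1356]
```

View pics/c11.png

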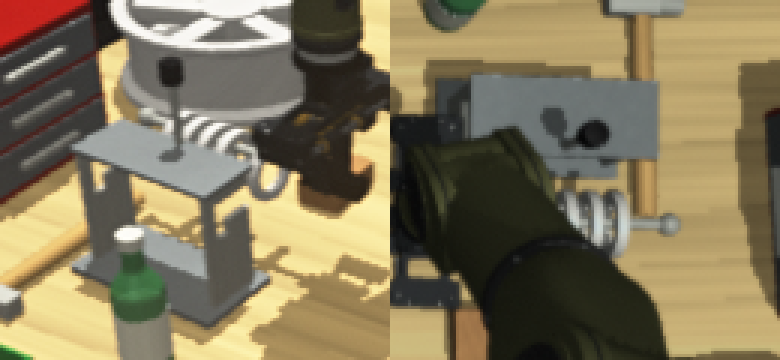

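step_arm --increments '[[[0.5,-0.1,0],[0,0,0]],[[1,-0.1,0],[0,0,0]],[[1.2,-0.1,0],[0,0,0]],[[1.2,-0.1,0],[0,0,0]],[[1,-0.1,0],[0,0,0]],[[0.8,0,0],[0,0,0]],[[0.8,-0.1,0],[0,0,0]],[[0.5,0,0],[0,0,0]],[[0,0,0],[0,0,0]],[[0,0,0],[0,0,0]]]'

```text
clock: 32.15
tool_pos: [0.5445, -0.2262, 0.1146]
eef_rot: [0.723, 0.691, -0.006, 0.006]
contact_force: [-0.7, -0.6, -3.0]
opening: 0.266
finger_force: 60.0
```

step_arm --increments '[[[0.4,0,0],[0,0,0]],[[0.6,-0.1,0],[0,0,0]],[[0.6,0,0],[0,0,0]],[[0.6,0,0],[0,0,0]],[[0.6,-0.1,0],[0,0,0]],[[0.4,0,0],[0,0,0]],[[0,0,0],[0,0,0]],[[0,0,0],[0,0,0]],[[0,0,0],[0,0,0]],[[0,0,0],[0,0,0]]]'

```text
clock: 33.15
tool_pos: [0.5766, -0.2283, 0.1147]
eef_rot: [0.723, 0.691, -0.006, 0.006]
contact_force: [-0.0, 0.6, -3.4]
opening: 0.268
finger_force: 60.0
```

```bash
python3 - <<'E'
from h import *
s=r.get_state(); print(s['tool_pos'],s['eef_rot'],s['contact_force'],s['moment'])
for n in('top','scene'):
    im,d,c=snap(n,n+'12'); P=cloud(c,d); print(n); rod(P,.53,.66,-.54,-.22,.10,.145,.012)
cv2.imwrite('pics/c12.png',np.hstack([cv2.resize(cv2.imread('pics/scene12.png')[140:240,180:280],(400,400),interpolation=3),cv2.resize(cv2.imread('pics/top12.png')[140:240,385:485],(400,400),interpolation=3)]))
E
```

```text
[ 0.57656875 -0.22826784  0.11471659] [ 0.72305218  0.69073792 -0.00638056  0.00599628] [-0.01881008  0.62676607 -3.44803999] [ 0.42439483 -0.11900332  0.0287834 ]
top
2 [ 0.5627 -0.5061  0.1294]
27 [ 0.5634 -0.497   0.1312]
18 [ 0.5629 -0.4896  0.1272]
1 [ 0.5314 -0.445   0.119 ]
3 [ 0.5316 -0.4382  0.1175]
scene
5 [ 0.6043 -0.4702  0.1197]
54 [ 0.6019 -0.4615  0.1213]
15 [ 0.5982 -0.4475  0.1154]
33 [ 0.5935 -0.44    0.1198]
13 [ 0.5976 -0.4228  0.1194]
33 [ 0.5955 -0.4143  0.1185]
7 [ 0.598  -0.3971  0.1201]
40 [ 0.5973 -0.3898  0.1155]
3 [ 0.6001 -0.3743  0.1232]
37 [ 0.6012 -0.3631  0.1199]
10 [ 0.6014 -0.3588  0.1141]
17 [ 0.6042 -0.3159  0.1164]
23 [ 0.6045 -0.3087  0.1156]
8 [ 0.6154 -0.2889  0.1206]
60 [ 0.6088 -0.2833  0.1171]
3 [ 0.586  -0.255   0.1147]
3 [ 0.589  -0.248   0.1151]
20 [ 0.5994 -0.2331  0.1346]
30 [ 0.5937 -0.2224  0.1351]
```

View pics/c12.png

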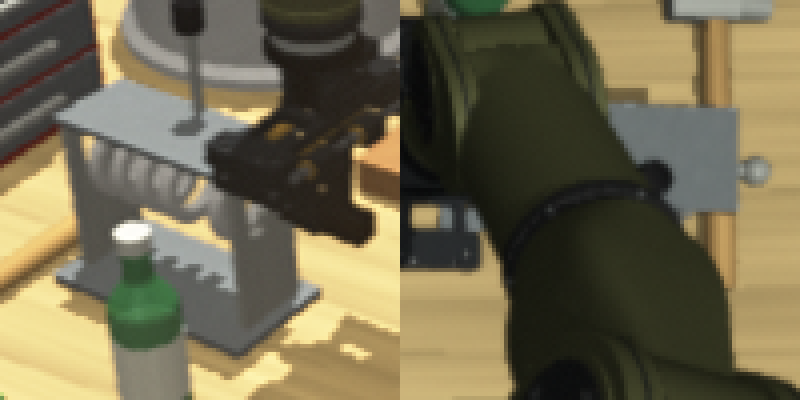

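step_arm --increments '[[[0.4,0,0],[0,0,0]],[[0.5,0,0],[0,0,0]],[[0.5,-0.1,0],[0,0,0]],[[0.4,0,0],[0,0,0]],[[0,0,0],[0,0,0]],[[0,0,0],[0,0,0]],[[0,0,0],[0,0,0]],[[0,0,0],[0,0,0]],[[0,0,0],[0,0,0]],[[0,0,0],[0,0,0]]]'

```text
clock: 34.25
tool_pos: [0.5949, -0.2292, 0.1148]
eef_rot: [0.723, 0.691, -0.006, 0.006]
contact_force: [-0.8, 0.3, -3.7]
opening: 0.266
finger_force: 60.0
```

step_arm --increments '[[[0.1,0,0],[0,0,0]],[[0,0,0],[0,0,0]],[[0.1,0,0],[0,0,0]],[[0,0,0],[0,0,0]],[[0.1,0,0],[0,0,0]],[[0,0,0],[0,0,0]],[[0,0,0],[0,0,0]],[[0,0,0],[0,0,0]],[[0,0,0],[0,0,0]],[[0,0,0],[0,0,0]]]'

```text
clock: 35.25
tool_pos: [0.5978, -0.2292, 0.1147]
eef_rot: [0.723, 0.691, -0.006, 0.006]
contact_force: [-1.7, 0.2, -3.1]
opening: 0.269
finger_force: 60.0
```

Possibly just touching; a little further to confirm.

step_arm --increments '[[[0.1,0,0],[0,0,0]],[[0,0,0],[0,0,0]],[[0.1,0,0],[0,0,0]],[[0,0,0],[0,0,0]],[[0,0,0],[0,0,0]],[[0,0,0],[0,0,0]],[[0,0,0],[0,0,0]],[[0,0,0],[0,0,0]],[[0,0,0],[0,0,0]],[[0,0,0],[0,0,0]]]'

```text
clock: 36.25
tool_pos: [0.5984, -0.2292, 0.1144]
eef_rot: [0.723, 0.691, -0.007, 0.005]
contact_force: [-4.7, 1.0, -1.8]
opening: 0.267
finger_force: 60.1
```

```bash
python3 - <<'E'
from h import *
s=r.get_state(); print(s['tool_pos'],s['eef_rot'],s['contact_force'],s['moment'])
E
```

```text
[ 0.59836994 -0.22924543  0.11444504] [ 0.72316906  0.69061353 -0.00739727  0.00497382] [-4.67320918  1.04117291 -1.75268855] [ 0.4695814   0.93805632 -0.46895183]
```

step_arm --increments '[[[-0.3,0.2,0],[0,0,0]],[[-0.2,0.3,0],[0,0,0]],[[0,0.3,0],[0,0,0]],[[0,0,0],[0,0,0]],[[0,0,-0.3],[0,0,0]],[[0,0,-0.4],[0,0,0]],[[0,0,-0.3],[0,0,0]],[[0,0,0],[0,0,0]],[[0,0,0],[0,0,0]],[[0,0,0],[0,0,0]]]'

```text
clock: 37.25
tool_pos: [0.5951, -0.2213, 0.1048]
eef_rot: [0.723, 0.691, -0.006, 0.006]
contact_force: [0.3, -0.7, -4.4]
opening: 0.27
finger_force: 60.0
```

step_arm --increments '[[[0,0,-0.3],[0,0,0]],[[0,0,-0.3],[0,0,0]],[[0,0,-0.3],[0,0,0]],[[0,0,-0.2],[0,0,0]],[[0,0,0],[0,0,0]],[[0,0,0],[0,0,0]],[[0,0,0],[0,0,0]],[[0,0,0],[0,0,0]],[[0,0,0],[0,0,0]],[[0,0,0],[0,0,0]]]'

```text
clock: 38.25
tool_pos: [0.595, -0.2212, 0.0938]
eef_rot: [0.723, 0.691, -0.006, 0.006]
contact_force: [0.1, -0.0, -2.8]
opening: 0.263
finger_force: 60.0
```

```bash
python3 - <<'E'
from h import *
s=r.get_state(); print(s['tool_pos'],s['eef_rot'],s['contact_force'],s['moment'])
im,d,c=snap('top','top13'); P=cloud(c,d); rod(P,.53,.63,-.54,-.475,.08,.14,.012)
im,d,c=snap('scene','scene13'); P=cloud(c,d); rod(P,.53,.66,-.46,-.22,.06,.13,.012)
E
```

```text
[ 0.59496281 -0.22122697  0.09380163] [ 0.72303034  0.69076104 -0.00615365  0.00620082] [ 0.1398117  -0.04675156 -2.78240972] [ 5.09236293e-01 -6.92991307e-02 -3.05572729e-04]
12 [ 0.5805 -0.4952  0.1091]
1 [ 0.573  -0.4902  0.1147]
27 [ 0.5948 -0.4583  0.109 ]
43 [ 0.608  -0.4395  0.1011]
78 [ 0.6042 -0.4321  0.1038]
24 [ 0.614  -0.415   0.1005]
93 [ 0.6006 -0.407   0.106 ]
13 [ 0.6084 -0.3899  0.1108]
99 [ 0.5974 -0.38    0.1058]
10 [ 0.5771 -0.375   0.0898]
120 [ 0.6068 -0.3557  0.0964]
31 [ 0.5953 -0.3504  0.1052]
4 [ 0.5938 -0.3362  0.1027]
25 [ 0.623  -0.3088  0.0894]
40 [ 0.6176 -0.3015  0.0821]
68 [ 0.6087 -0.2833  0.0768]
9 [ 0.5933 -0.2792  0.0669]
3 [ 0.604  -0.2508  0.0917]
1 [ 0.6035 -0.2436  0.0898]
30 [ 0.619  -0.224   0.1133]
```

step_arm --increments '[[[0,0,-0.1],[0,0,0]],[[0,0,0],[0,0,0]],[[0,0,-0.1],[0,0,0]],[[0,0,0],[0,0,0]],[[0,0,-0.1],[0,0,0]],[[0,0,0],[0,0,0]],[[0,0,0],[0,0,0]],[[0,0,0],[0,0,0]],[[0,0,0],[0,0,0]],[[0,0,0],[0,0,0]]]'

```text
clock: 39.35
tool_pos: [0.595, -0.2212, 0.0908]
eef_rot: [0.723, 0.691, -0.006, 0.006]
contact_force: [0.1, -0.0, -3.8]
opening: 0.272
finger_force: 60.0
```

```bash
python3 - <<'E'
from h import *
s=r.get_state(); print(s['tool_pos'],s['eef_rot'],s['contact_force'],s['moment'])
E
```

```text
[ 0.59495877 -0.2211835   0.09075977] [ 0.72302133  0.69077075 -0.00615625  0.00616751] [ 0.11773794 -0.03614341 -3.82255309] [ 0.45246177 -0.00741113  0.01471158]
```

step_arm --increments '[[[0,0,-0.1],[0,0,0]],[[0,0,0],[0,0,0]],[[0,0,-0.1],[0,0,0]],[[0,0,0],[0,0,0]],[[0,0,0],[0,0,0]],[[0,0,0],[0,0,0]],[[0,0,0],[0,0,0]],[[0,0,0],[0,0,0]],[[0,0,0],[0,0,0]],[[0,0,0],[0,0,0]]]'

```text
clock: 40.35
tool_pos: [0.5952, -0.2211, 0.0892]
eef_rot: [0.723, 0.691, -0.006, 0.006]
contact_force: [-2.0, 1.9, 5.5]
opening: 0.266
finger_force: 60.0
```

```bash
python3 - <<'E'
from h import *
s=r.get_state(); print(s['tool_pos'],s['eef_rot'],s['contact_force'],s['moment'])
E
```

```text
[ 0.59518838 -0.22110087  0.0892108 ] [ 0.72296833  0.69082523 -0.0060267   0.00640153] [-1.96887008  1.92562259  5.49072919] [ 0.17346842  0.32275048 -0.08391082]
```

step_arm --increments '[[[0,0,0],[0,0,0]],[[0,0,0],[0,0,0]],[[0,0,0],[0,0,0]],[[0,0,0],[0,0,0]],[[0,0,0],[0,0,0]],[[0,0,0],[0,0,0]],[[0,0,0.5],[0,0,0]],[[0,0,1],[0,0,0]],[[0,0,1],[0,0,0]],[[0,0,1],[0,0,0]]]' --fingers 0.7

```text
clock: 41.35
tool_pos: [0.5953, -0.2213, 0.1251]
eef_rot: [0.723, 0.691, -0.006, 0.007]
contact_force: [-0.0, 0.6, -0.2]
opening: 0.702
finger_force: 0.0
```

step_arm --increments '[[[0,0,2],[0,0,0]],[[0,0,3],[0,0,0]],[[0,0,3],[0,0,0]],[[0,0,3],[0,0,0]],[[0,0,3],[0,0,0]],[[0,0,3],[0,0,0]],[[0,0,1],[0,0,0]],[[0,0,0],[1,0,0]],[[0,0,0],[0,0,0]],[[0,0,0],[0,0,0]]]' --fingers 0

```text
clock: 42.35
tool_pos: [0.5938, -0.2215, 0.3018]
eef_rot: [0.723, 0.691, -0.001, -0.002]
contact_force: [0.6, -0.2, 1.0]
opening: 0.007
finger_force: 0.0
```

```bash
python3 - <<'E'
from h import *
s=r.get_state(); print(s['tool_pos'],s['eef_rot'],s['contact_force'])
for n in('top','scene'):
    im,d,c=snap(n,n+'14'); P=cloud(c,d); print(n); rod(P,.56,.63,-.54,-.14,.05,.135,.02)
    k=P[(abs(P[...,0]-.543)<.022)&(abs(P[...,1]+.372)<.022)&(P[...,2]>.22)]; print('knob',len(k),k[k[:,2]>.25].mean(0) if len(k) else 0,k[:,2].max() if len(k) else 0)
E
```

```text
[ 0.59382783 -0.2214825   0.30181653] [ 0.72321535  0.69061972 -0.00110847 -0.00165159] [ 0.60347929 -0.16204463  0.97635708]
top
9 [ 0.5798 -0.4939  0.1071]
25 [ 0.5847 -0.2827  0.0916]
10 [ 0.5897 -0.2733  0.1024]
2 [ 0.5926 -0.2401  0.1055]
51 [ 0.5936 -0.2302  0.109 ]
51 [ 0.5914 -0.21    0.1092]
52 [ 0.594  -0.1885  0.1091]
16 [ 0.5956 -0.1776  0.104 ]
knob 0 0 0
scene
10 [ 0.5906 -0.4906  0.1011]
88 [ 0.603  -0.4627  0.1033]
55 [ 0.5983 -0.4565  0.0974]
103 [ 0.6028 -0.4331  0.1022]
113 [ 0.6011 -0.4079  0.1025]
82 [ 0.6011 -0.3832  0.1009]
78 [ 0.5892 -0.3765  0.095 ]
152 [ 0.5974 -0.3538  0.097 ]
14 [ 0.5913 -0.3329  0.1013]
94 [ 0.6152 -0.3043  0.0915]
207 [ 0.6032 -0.2836  0.0881]
39 [ 0.5929 -0.2783  0.1009]
41 [ 0.6024 -0.247   0.1061]
57 [ 0.6032 -0.2296  0.1078]
53 [ 0.6043 -0.2085  0.1079]
55 [ 0.6063 -0.1887  0.1064]
36 [ 0.5984 -0.1766  0.1018]
knob 86 [ 0.54674347 -0.36947657  0.25662866] 0.2622080382268445
```

step_arm --increments '[[[-0.5,-1.5,0],[0,0,0]],[[-0.7,-2,0],[0,0,0]],[[-0.7,-2,0],[0,0,0]],[[-0.7,-2,0],[0,0,0]],[[-0.7,-2,0],[0,0,0]],[[-0.7,-2,0],[0,0,0]],[[-0.7,-2,0],[0,0,0]],[[-0.4,-1.5,0],[0,0,0]],[[0,0,0],[0,0,0]],[[0,0,0],[0,0,0]]]'

```text
clock: 43.45
tool_pos: [0.544, -0.3708, 0.3035]
eef_rot: [0.723, 0.691, 0.0, -0.001]
contact_force: [-0.4, 0.5, 0.7]
opening: 0.004
finger_force: 0.0
```

step_arm --increments '[[[0,0,-1],[0,0,0]],[[0,0,-1],[0,0,0]],[[0,0,-1],[0,0,0]],[[0,0,-0.8],[0,0,0]],[[0,0,-0.8],[0,0,0]],[[0,0,-0.8],[0,0,0]],[[0,0,-0.8],[0,0,0]],[[0,0,-0.8],[0,0,0]],[[0,0,-0.8],[0,0,0]],[[0,0,-0.8],[0,0,0]]]'

```text
clock: 44.45
tool_pos: [0.544, -0.371, 0.2171]
eef_rot: [0.723, 0.691, -0.0, -0.0]
contact_force: [-0.9, 2.1, 3.0]
opening: 0.006
finger_force: 1.4
```

step_arm --increments '[[[0,0,-0.5],[0,0,0]],[[0,0,-0.4],[0,0,0]],[[0,0,-0.3],[0,0,0]],[[0,0,-0.2],[0,0,0]],[[0,0,-0.1],[0,0,0]],[[0,0,-0.1],[0,0,0]],[[0,0,0],[0,0,0]],[[0,0,0],[0,0,0]],[[0,0,0],[0,0,0]],[[0,0,0],[0,0,0]]]'

```text
clock: 45.45
tool_pos: [0.544, -0.3717, 0.2017]
eef_rot: [0.723, 0.691, -0.0, 0.0]
contact_force: [0.4, 0.0, 0.4]
opening: 0.003
finger_force: 0.1
```

step_arm --increments '[[[0,0,-0.1],[0,0,0]],[[0,0,-0.1],[0,0,0]],[[0,0,-0.1],[0,0,0]],[[0,0,-0.1],[0,0,0]],[[0,0,-0.1],[0,0,0]],[[0,0,0],[0,0,0]],[[0,0,0],[0,0,0]],[[0,0,0],[0,0,0]],[[0,0,0],[0,0,0]],[[0,0,0],[0,0,0]]]'

```text
clock: 46.45
tool_pos: [0.5441, -0.3718, 0.1994]
eef_rot: [0.723, 0.691, -0.0, 0.001]
contact_force: [-4.2, 0.9, 15.2]
opening: 0.008
finger_force: 7.9
```

Bottomed out at 0.199. Retreat and verify.

step_arm --increments '[[[0,0,0.5],[0,0,0]],[[0,0,1],[0,0,0]],[[0,0,3],[0,0,0]],[[-1,0,4],[0,0,0]],[[-3,1,4],[0,0,0]],[[-3,3,3],[0,0,0]],[[-3,3,0],[0,0,0]],[[-3,3,0],[0,0,0]],[[-2,3,0],[0,0,0]],[[0,2,0],[0,0,0]]]'

```text
clock: 47.45
tool_pos: [0.3926, -0.2208, 0.3502]
eef_rot: [0.723, 0.691, -0.001, -0.001]
contact_force: [0.9, -0.4, 0.7]
opening: 0.002
finger_force: 0.0
```

```bash
python3 - <<'E'
from h import *
s=r.get_state(); print(s['tool_pos'],s['contact_force'],s['clock'])
for n in('top','scene'):
    im,d,c=snap(n,n+'15'); P=cloud(c,d); print(n); rod(P,.56,.63,-.54,-.14,.05,.135,.02)
    k=P[(abs(P[...,0]-.543)<.022)&(abs(P[...,1]+.372)<.022)&(P[...,2]>.17)]; print('knob',len(k),np.percentile(k[:,2],[50,80,95]) if len(k) else 0)
E
```

```text
[ 0.3925801  -0.220792    0.35016214] [ 0.88734704 -0.36839199  0.72686973] 47.45
top
10 [ 0.5787 -0.4949  0.1055]
84 [ 0.5877 -0.283   0.0964]
18 [ 0.591  -0.2694  0.1025]
42 [ 0.5908 -0.2491  0.1081]
51 [ 0.5934 -0.23    0.1086]
51 [ 0.591  -0.2102  0.1095]
52 [ 0.5938 -0.1886  0.1087]
16 [ 0.5951 -0.1774  0.1056]
knob 71 [0.19729241 0.19934465 0.20132181]
scene
9 [ 0.59   -0.4905  0.0986]
80 [ 0.6026 -0.4631  0.1019]
55 [ 0.6002 -0.4571  0.1011]
105 [ 0.6029 -0.4329  0.1017]
113 [ 0.601  -0.4078  0.1042]
72 [ 0.6023 -0.3834  0.1026]
84 [ 0.587  -0.3768  0.0963]
154 [ 0.5971 -0.3538  0.0972]
16 [ 0.5927 -0.3343  0.102 ]
92 [ 0.6153 -0.3046  0.0903]
215 [ 0.6021 -0.2834  0.0911]
32 [ 0.5942 -0.2768  0.1012]
40 [ 0.6023 -0.2483  0.1061]
53 [ 0.6037 -0.2299  0.108 ]
52 [ 0.6046 -0.2109  0.1075]
54 [ 0.6059 -0.1904  0.108 ]
41 [ 0.5996 -0.1761  0.1014]
knob 73 [0.19227941 0.19841666 0.20069339]
```

```bash
python3 -c "
from plant import r
print(r.finish_job())"
```

```text
the job is handed in; nothing more can be done
None
```

I handed the job in at about 47 s: all five rings hang on the rod in both rack pockets, and the bolt is fully down (knob top back at 0.199 m). I viewed 15 pictures, one over the limit of 14, so I checked the lowering, release and bolt from depth readings alone.

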